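# Stand the filter cassettes in the drying rack

## Robot

A 6-joint arm with a two-finger parallel gripper is mounted at the origin on a cart in front of the work surface, level with it; the furniture and walls round the work are solid. World frame = base frame: x ahead of the robot, y to its left, z up, the work surface at z = 0. Lengths are in m, angles in rad, forces in N, time in s.
With the tool pointing down it reaches from about 0.35 to 0.8 m from the base axis. Payload 7.3 kg.
Tool frame: the origin (TCP) lies midway between the tips of the shut fingers; the grasp point (between the pads) lies r.grasp_offset behind it (r.grasp_offset is the distance from the TCP to the grasp point, in m); z points along the fingers, y is the direction in which the jaws open and shut (so a half turn about z gives the same grasp; the last joint's range is limited). The gripper opens to 85 mm and grips with 20 to 120 N. Pads are 22 mm wide; open, the fingers measure 114 mm over their backs; the gripper's body (76 mm by 85 mm) begins 54 mm behind the grasp point. The pads swing forward as they close: fully open they stand 13 mm farther back than shut.
Start: joints at [1.002, 0.342, 1.524, -0, 1.275, -0.146], TCP at [0.215, 0.479, 0.231] pointing down, gripper open.
Joint ranges: [-2.53, 2.53], [-0.77, 2.02], [0.04, 2.7], [-1, 4.14], [0.28, 2.66], [-3.11, 3.11]. Speed limits (rad/s): [2.57, 2.57, 3.14, 3.14, 3.14, 3.14].

## Interface

Orientations are given as a 3x3 rotation matrix whose columns are the frame's x, y, z axes.
In Python, from rig import readout, viewer, close_job, r gives the robot as it stands.
- The arm moves only by the shell command python3 -m crank 'ROWS'. ROWS is JSON, a list of rows, each a list of 5 numbers: the shift along the tool's x, y, z in m, then the turn about the tool's z in degrees, then the opening, from -1 (shut) to 1 (fully open), so that 0 is half open. A call has 1 to 12 rows; each row is the pose to reach, as a shift and turn from the pose commanded when the call began, along the tool's axes at that moment; what a row does not reach only later rows make up. A row lasts 1/10 s, in which the tool goes at most 50 mm and 8.59 degrees, less where a joint would pass 70% of its speed; a pose out of reach is approached as far as the arm can. A call with a gripper value outside its range is refused whole. The fingers move at their own pace and stop on an object; the grip force is fixed at half the most. Time passes only in rows, so rows that repeat a pose let the fingers close. It gives the time, the measured TCP pose, the force and the opening at its end, in the units of the state.
- readout.sense(): the state, without advancing time (a new reading comes with each control period).
- viewer.grab_frame(name): name is "scene" or "top" or "wrist"; returns (picture, depth): 384x512x3 uint8, red, green, blue; 384x512 float32, m along the optical axis (not along the pixel's ray), 0 where there is no reading.
- viewer.calibration(name): a dict with "fx", "fy", "cx", "cy" (pixels), "k1" (the pictures are not rectified: a ray, as slopes to the right and down, at radius r is drawn at 1 + k1 r^2 times it, then the intrinsics apply), "R" (3x3) and "t" (3): a world point X has camera coordinates R X + t. Camera axes: x right, y down, z forward; pixel columns grow to the right and rows downward; lengths in m; the calibration is good to about 2 mm. A picture is of the moment at which its call begins: read the wrist's pose just before it. calibration takes no time and is no camera call; for the wrist camera it gives the pose at the moment of the call.
- close_job(): hands the job in, once; it reports no verdict.
The state is a dict: "time_s": time; "joint_pos": joint angles; "qd": joint speeds; "tau": joint torques, N m; "tool_pos": TCP position; "ee_rot": TCP orientation; "ft_force": force on the tool from outside, world axes, zero at the start; "wrist_torque": the same for the moment, N m; "opening": finger opening in m.
Only numpy, scipy, OpenCV 4.12 (cv2) and the standard library are available. Lean on these libraries where they do the work, as an engineer would, in place of code of your own. Each camera call takes 0.05 s, during which the arm holds its last target.

## Task

Take the two flat filter cassettes from the leaning stand, pinching each by its two side buttons so that its catches draw in, and stand each on edge in the slot of the drying rack that fits its thickness: upright, buttons at the top, pressed down against the slot's sprung floor until it stops, then let go there so that both catches spring out under the rack's side bars and hold it down. Do not shove the timer or the roll of tape about.

Things in the scene. Friction and masses are not known exactly. Their poses are not given: they have to be found in the camera images.
- thin_grip (a point): the thin filter cassette, a flat white frame with a mesh window, 12 mm thick, 58 wide at its foot, 118 tall, 0.12 kg. This point: midway between its two side buttons and in its thickness, 98 mm above its underside. Own axes: x through the thickness, y from button to button, z foot to top. It starts in either place of the stand, its top 0.52 rad from vertical toward the stand's +x (away from the robot)
- thin_foot (a point): centre of the underside of the thin cassette, axes as the grip point's. Front and back are alike, so either may face forward
- cassette_thin: the thin cassette; origin on its lower edge, mid-width, on one face. Catch nubs on its narrow sides, 20 to 27 mm above the underside, stand 35.5 mm from the middle when out, 29 mm when the buttons are fully in
- thin_catch_left (a joint): travel of the grey button and its catch on the +y side of the thin cassette: 0 out, 0.0065 m fully in. Button pads are 24 mm tall (centred at the grip point's height), 10 mm wide, 66 mm apart over their outer faces, 53 mm when both are in. Spring 3 N each, 7 N fully in: a firm pinch of 30 to 40 N bottoms both and holds the cassette
- thin_catch_right (a joint): the same for the button on the -y side of the thin cassette
- floor_thin (a joint): travel of the sprung floor of the narrow slot: 0 up, 0.009 m when pressed right down; its spring pushes up with 4 N, 8 N when fully down
- slot_thin (a point): middle of the narrow slot (for the thin cassette) at the height of its floor pressed right down, 10 mm above the worktop. Axes: x across the slot, y along it, z up. 15 mm between dividers; bars at both ends, inner faces 30.5 mm from the middle; dividers' and bars' tops 52 mm, bars' undersides 31 mm above this. Nubs pass the bars only drawn in (1.5 mm a side); latched, the foot is 4 mm above this
- thick_grip (a point): the thick filter cassette, a flat white frame with a mesh window, 20 mm thick, 58 wide at its foot, 118 tall, 0.12 kg. This point: midway between its two side buttons and in its thickness, 98 mm above its underside. Own axes: x through the thickness, y from button to button, z foot to top. It starts in either place of the stand, its top 0.52 rad from vertical toward the stand's +x (away from the robot)
- thick_foot (a point): centre of the underside of the thick cassette, axes as the grip point's. Front and back are alike, so either may face forward
- cassette_thick: the thick cassette; origin on its lower edge, mid-width, on one face. Catch nubs on its narrow sides, 20 to 27 mm above the underside, stand 35.5 mm from the middle when out, 29 mm when the buttons are fully in
- thick_catch_left (a joint): travel of the grey button and its catch on the +y side of the thick cassette: 0 out, 0.0065 m fully in. Button pads are 24 mm tall (centred at the grip point's height), 10 mm wide, 66 mm apart over their outer faces, 53 mm when both are in. Spring 3 N each, 7 N fully in: a firm pinch of 30 to 40 N bottoms both and holds the cassette
- thick_catch_right (a joint): the same for the button on the -y side of the thick cassette
- floor_thick (a joint): travel of the sprung floor of the wide slot: 0 up, 0.009 m when pressed right down; its spring pushes up with 4 N, 8 N when fully down
- slot_thick (a point): middle of the wide slot (for the thick cassette) at the height of its floor pressed right down, 10 mm above the worktop. Axes: x across the slot, y along it, z up. 23 mm between dividers; bars at both ends, inner faces 30.5 mm from the middle; dividers' and bars' tops 52 mm, bars' undersides 31 mm above this. Nubs pass the bars only drawn in (1.5 mm a side); latched, the foot is 4 mm above this
- rack: steel drying rack fixed to the worktop, 150 x 100 mm base, 62 mm high, with two pairs of dividers forming a narrow and a wide slot, 68 mm apart; origin at the middle of its underside, the narrow slot toward its -x, the wide one toward its +x
- stand: dark steel leaning stand fixed to the worktop, base 115 x 215 mm; origin at the middle of its underside. Its two places lie 68 mm to either side (its +y and -y), each with a sloped 30 mm wide rest behind the cassette, a ledge under it and 14 mm high cheeks beside the foot with 2 mm play; the cassette comes out along its own z axis. The sides of the cassettes at the buttons are free
- timer: digital bench timer lying loose on the worktop, 62 x 66 x 20 mm; origin under its middle; not to be shoved
- tape: roll of masking tape lying loose, 96 mm across, 25 mm high; origin under its middle; not to be shoved
There are look-alikes about, which are no part of the job. What is shaped like the cassette_thick but green or purple is not meant.

How it is judged:
At the end, for the whole second after the job is handed in: Each cassette in its own slot: foot centre within 4 mm across and 5 mm along of the slot's middle, under 6 mm above its pressed floor, within 0.08 rad of vertical and 0.12 rad of the slot's direction (either face forward), both catches out to within 3 mm, at rest (x of thin_foot in the frame of slot_thin between -0.004 and 0.004 m and y of thin_foot in the frame of slot_thin between -0.005 and 0.005 m and z of thin_foot in the frame of slot_thin below 0.006 m and angle between each of thin_foot, thick_foot's own z axis and vertical below 0.08 rad and angle between the y axis of thin_foot and the y axis of slot_thin, either way round below 0.12 rad and value of joint each of thin_catch_left, thin_catch_right, thick_catch_left, thick_catch_right below 0.003 m and linear speed of each of cassette_thin, cassette_thick below 0.01 m/s and x of thick_foot in the frame of slot_thick between -0.004 and 0.004 m and y of thick_foot in the frame of slot_thick between -0.005 and 0.005 m and z of thick_foot in the frame of slot_thick below 0.006 m and angle between the y axis of thick_foot and the y axis of slot_thick, either way round below 0.12 rad); the robot touches nothing.
It fails at once if the timer is shoved more than 40 mm (distance of timer from where it was at the start of the episode above 0.04 m).
It fails at once if the roll of tape is shoved more than 40 mm (distance of tape from where it was at the start of the episode above 0.04 m).
It also fails if it takes over 67 s, if anything falls off the work surface, if the arm or the gripper's body presses on something with over 40 N, if the wrist force passes 120 N, or if a joint passes its speed limit or range.

## Working session

There is one attempt and no reset: what is moved stays moved. The work goes in short steps, Python scripts to look and compute and a shell command to move; the robot and the scene stay as the last step left them, time stands still between calls to the robot, and variables do not carry over. Pictures are saved under pics/ and viewed, and the job is handed in when it is done.

```bash
ls; mkdir -p pics; python3 - <<'E'
from rig import readout, viewer, r
import cv2, numpy as np
s=readout.sense(); print(s); print(r.grasp_offset)
for n in ("scene","top","wrist"):
    c=viewer.calibration(n); print(n,c)
    p,d=viewer.grab_frame(n); cv2.imwrite(f"pics/{n}0.png",p[:,:,::-1]); np.save(f"pics/{n}0.npy",d)
print(readout.sense()["time_s"])
E
```

```text
pics
{'time_s': 0.0, 'joint_pos': array([ 1.00201919e+00,  3.42743281e-01,  1.52502475e+00,  4.15411943e-06,
        1.27540545e+00, -1.45985737e-01]), 'qd': array([-0.00103556,  0.00095182, -0.00091964,  0.00039351,  0.0006239 ,
       -0.00274408]), 'tau': array([ 2.76504743e-04, -4.33681190e+01, -2.46010906e+01, -1.46242587e-04,
        8.03560310e-03, -1.74458592e-05]), 'tool_pos': array([0.21516226, 0.47843929, 0.23061259]), 'ee_rot': array([[-9.11946565e-01,  4.10308094e-01, -8.54788355e-04],
       [ 4.10308917e-01,  9.11945626e-01, -1.32980630e-03],
       [ 2.33890212e-04, -1.56343957e-03, -9.99998750e-01]]), 'ft_force': array([-0.34432859,  0.20448951,  0.99848923]), 'wrist_torque': array([-0.02045424, -0.03024937,  0.05203876]), 'opening': 0.08552620602776857}
0.0187
scene {'fx': 421.2292656195199, 'fy': 421.2292656195199, 'cx': 256.25178427438544, 'cy': 194.94927393642664, 'k1': -0.08172900647215568, 'R': array([[ 0.88155744, -0.47137285,  0.02577025],
       [-0.20705424, -0.43513531, -0.87623388],
       [ 0.42424641,  0.76711466, -0.48119652]]), 't': array([-0.49003472,  0.1244259 ,  1.05619924])}
top {'fx': 442.4936459923894, 'fy': 442.4936459923894, 'cx': 258.54000416088104, 'cy': 191.82645853534996, 'k1': -0.16350426019706593, 'R': array([[-0.02430184, -0.99961894, -0.0130917 ],
       [-0.99294726,  0.02565556, -0.11574772],
       [ 0.11603949,  0.01018648, -0.99319236]]), 't': array([-0.07932219,  0.50268813,  1.39325092])}
wrist {'fx': 308.66589485561934, 'fy': 308.66589485561934, 'cx': 258.5682047977885, 'cy': 191.70818761136402, 'k1': 0.006686624108078337, 'R': array([[ 4.10589642e-01,  9.11819759e-01, -9.34364393e-04],
       [ 8.77387909e-01, -3.94805730e-01,  2.72614916e-01],
       [ 2.48206774e-01, -1.12752661e-01, -9.62122775e-01]]), 't': array([-0.52401822, -0.03507558,  0.3787043 ])}
0.15
```

View pics/scene0.png

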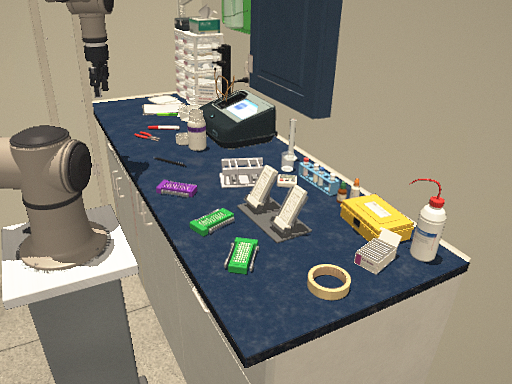

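View pics/top0.png

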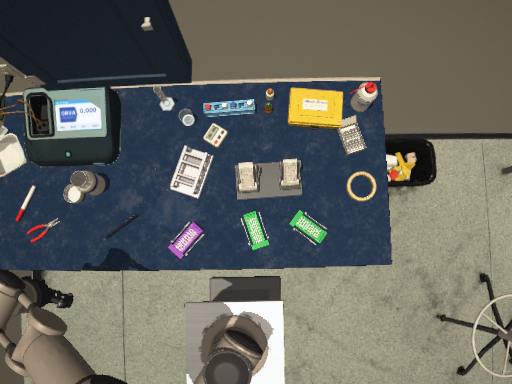

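View pics/wrist0.png

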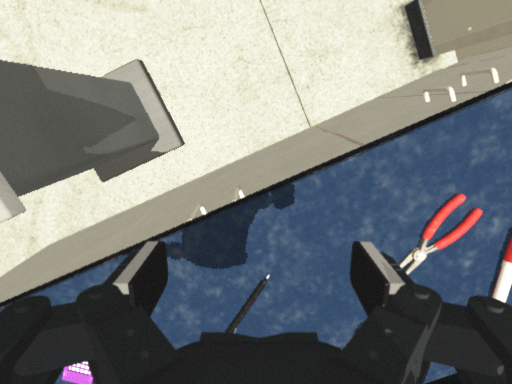

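```bash
cat > h.py <<'E'
import numpy as np, cv2
def unproj(c,u,v,d):
    K=np.array([[c['fx'],0,c['cx']],[0,c['fy'],c['cy']],[0,0,1]]);
    a=np.stack([(np.ravel(u)-c['cx'])/c['fx'],(np.ravel(v)-c['cy'])/c['fy']],1)
    r=a.copy()
    for _ in range(20): r=a/(1+c['k1']*(r**2).sum(1,keepdims=True))
    d=np.ravel(d)[:,None]
    X=np.hstack([r*d,d*np.ones((len(r),1))])
    return (X-c['t'])@c['R']
def ray(c,u,v):
    o=-c['R'].T@c['t']; p=unproj(c,u,v,np.ones(np.size(u))); return o,p-o
def plane(c,u,v,z):
    o,dd=ray(c,u,v); return o+dd*((z-o[2])/dd[:,2])[:,None]
def proj(c,X):
    Y=np.atleast_2d(X)@c['R'].T+c['t']; s=Y[:,:2]/Y[:,2:]
    s=s*(1+c['k1']*(s**2).sum(1,keepdims=True)); return s*[c['fx'],c['fy']]+[c['cx'],c['cy']]
E
python3 - <<'E'
from rig import viewer
import cv2,numpy as np
from h import *
p=cv2.imread('pics/top0.png'); d=np.load('pics/top0.npy'); c=viewer.calibration('top')
cv2.imwrite('pics/topz.png',cv2.resize(p[110:265,155:325],None,fx=4.4,fy=3.8,interpolation=cv2.INTER_CUBIC))
s=cv2.imread('pics/scene0.png')
cv2.imwrite('pics/scz.png',cv2.resize(s[145:285,205:335],None,fx=4.2,fy=4.2,interpolation=cv2.INTER_CUBIC))
# height map points
v,u=np.mgrid[0:384,0:512]; P=unproj(c,u,v,d).reshape(384,512,3); np.save('pics/topP.npy',P)
for n,(uu,vv) in dict(tableA=(230,210),rack=(191,172),stand=(269,180),cL=(249,165),cR=(291,161),timer=(215,135),tape=(361,173),g1=(255,230),g2=(308,227)).items(): print(n,P[vv,uu].round(3))
E
```

```text
tableA [ 0.447  0.003 -0.001]
rack [0.575 0.13  0.007]
stand [ 0.542 -0.127  0.003]
cL [ 0.572 -0.066  0.121]
cR [ 0.581 -0.193  0.121]
timer [0.696 0.048 0.011]
tape [ 0.555 -0.428  0.019]
g1 [ 0.379 -0.077  0.016]
g2 [ 0.384 -0.248  0.019]
```

View pics/topz.png

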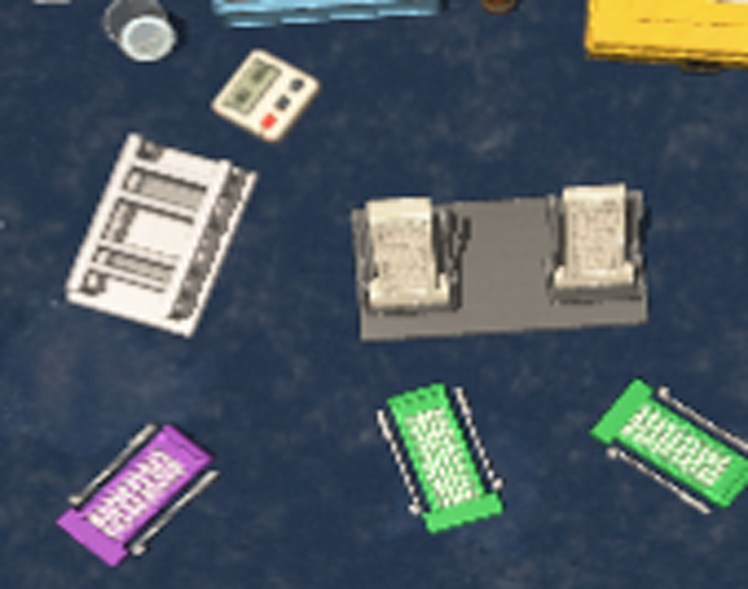

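View pics/scz.png

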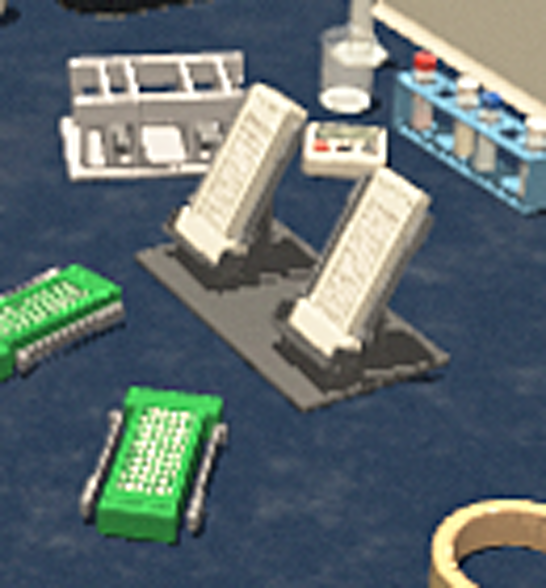

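```bash
python3 - <<'E'
from rig import viewer,readout
import numpy as np
from h import *
s=readout.sense(); c=viewer.calibration('wrist'); R=s['ee_rot']
print('cam in tool',R.T@(-c['R'].T@c['t']-s['tool_pos']), 'cam axes in tool (rows)\n',(c['R']@R).round(3))
P=np.load('pics/topP.npy'); p=cv2.imread('pics/top0.png'); hsv=cv2.cvtColor(p,cv2.COLOR_BGR2HSV)
# stand base: gray dark ; rack : by sat
for n,m,box in (('stand',(hsv[...,1]<60)&(hsv[...,2]>60)&(hsv[...,2]<135),(150,205,230,310)),('rack',(hsv[...,1]<60)&(hsv[...,2]>120),(140,205,160,218))):
    k=np.zeros(m.shape,np.uint8); a,b,e,f=box; k[a:b,e:f]=m[a:b,e:f]*255
    k=cv2.morphologyEx(k,cv2.MORPH_OPEN,np.ones((2,2))); 
    cs=max(cv2.findContours(k,0,1)[0],key=cv2.contourArea)
    q=cv2.boxPoints(cv2.minAreaRect(cs)); print(n,q.round(1).tolist()); print(plane(viewer.calibration('top'),q[:,0],q[:,1],0.004).round(4))
# targets
def delta(t,yawdeg=0):
    print('delta tool',(R.T@(np.array(t)-s['tool_pos'])).round(4))
delta([0.45,0.13,0.33]); delta([0.45,-0.13,0.33])
E
```

```text
cam in tool [ 0.0693033  -0.0004528  -0.14271665] cam axes in tool (rows)
 [[-0.     1.    -0.   ]
 [-0.962 -0.    -0.273]
 [-0.273  0.     0.962]]
stand [[240.89999389648438, 164.89999389648438], [300.70001220703125, 160.6999969482422], [303.20001220703125, 195.89999389648438], [243.39999389648438, 200.1999969482422]]
[[ 0.5942 -0.0357  0.004 ]
 [ 0.6033 -0.2332  0.004 ]
 [ 0.4862 -0.2372  0.004 ]
 [ 0.4772 -0.0417  0.004 ]]
rack [[169.10000610351562, 189.0], [184.60000610351562, 145.10000610351562], [214.5, 155.60000610351562], [199.0, 199.5]]
[[0.5205 0.2034 0.004 ]
 [0.6669 0.1514 0.004 ]
 [0.6279 0.0514 0.004 ]
 [0.4831 0.1042 0.004 ]]
delta tool [-0.3571 -0.2216 -0.099 ]
delta tool [-0.4638 -0.4587 -0.0988]
```

```bash
python3 - <<'E'
from rig import readout
import numpy as np
s=readout.sense(); R=s['ee_rot']
print((R.T@(np.array([0.528,0.145,0.25])-s['tool_pos'])).round(4))
E
```

```text
[-0.4221 -0.1758 -0.0191]
```

```bash
python3 -m crank '[[-0.045,-0.019,-0.02,-1,1],[-0.09,-0.037,-0.02,-2,1],[-0.135,-0.056,-0.02,-3,1],[-0.18,-0.075,-0.02,-4,1],[-0.225,-0.094,-0.02,-5,1],[-0.27,-0.112,-0.02,-5,1],[-0.315,-0.131,-0.02,-5,1],[-0.36,-0.15,-0.02,-5,1],[-0.4,-0.167,-0.02,-5,1],[-0.422,-0.176,-0.02,-5,1],[-0.422,-0.176,-0.02,-5,1],[-0.422,-0.176,-0.02,-5,1]]'
cat > snap.py <<'E'
import sys,cv2,numpy as np
from rig import viewer,readout
def snap(name,tag):
    c=viewer.calibration(name); p,d=viewer.grab_frame(name)
    cv2.imwrite(f'pics/{tag}.png',p[:,:,::-1]); np.savez(f'pics/{tag}.npz',d=d,**c); 
if __name__=='__main__':
    snap(sys.argv[1],sys.argv[2]); s=readout.sense(); print(s['time_s'],s['tool_pos'].round(4),s['ft_force'].round(1),round(s['opening'],4))
E
python3 snap.py wrist w1
```

```text
time_s: 1.35
tool_pos: [0.5278, 0.145, 0.2508]
ee_rot: [[-0.944, 0.33, -0.001], [0.33, 0.944, 0.0], [0.001, -0.0, -1.0]]
ft_force: [-0.7, -0.3, 0.1]
opening: 0.0854
1.4 [0.5274 0.1456 0.251 ] [-0.  -0.4 -0.5] 0.0852
```

View pics/w1.png

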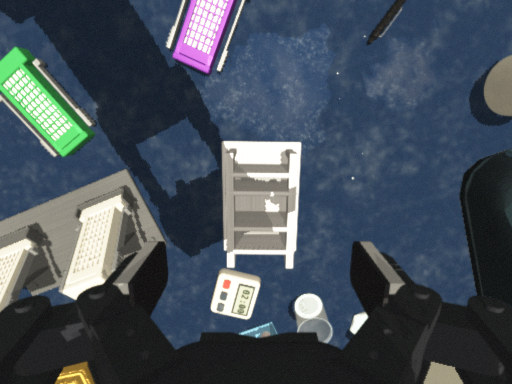

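```bash
python3 - <<'E'
import cv2,numpy as np
from h import *
z=np.load('pics/w1.npz'); p=cv2.imread('pics/w1.png')
cv2.imwrite('pics/w1z.png',cv2.resize(p[130:280,205:315],None,fx=5,fy=4,interpolation=cv2.INTER_CUBIC))
v,u=np.mgrid[0:384,0:512]; P=unproj(z,u,v,z['d']).reshape(384,512,3); np.save('pics/w1P.npy',P)
h=P[...,2]; im=np.clip(h/0.08*255,0,255).astype(np.uint8)
cv2.imwrite('pics/w1h.png',cv2.resize(im[130:280,205:315],None,fx=5,fy=4,interpolation=cv2.INTER_NEAREST))
E
```

```text
(no output)
```

View pics/w1z.png

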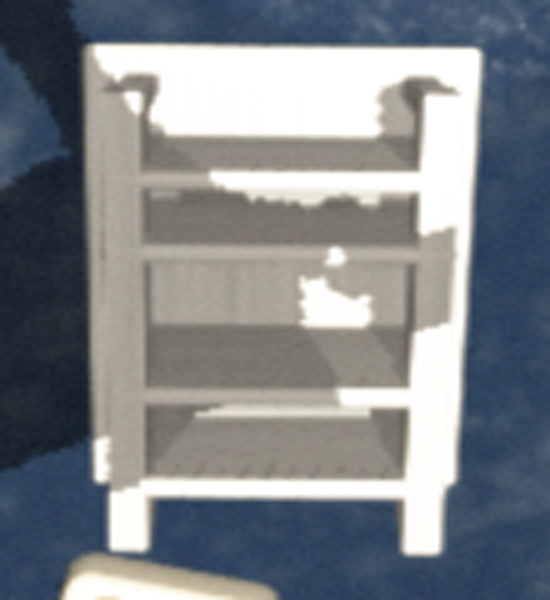

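View pics/w1h.png

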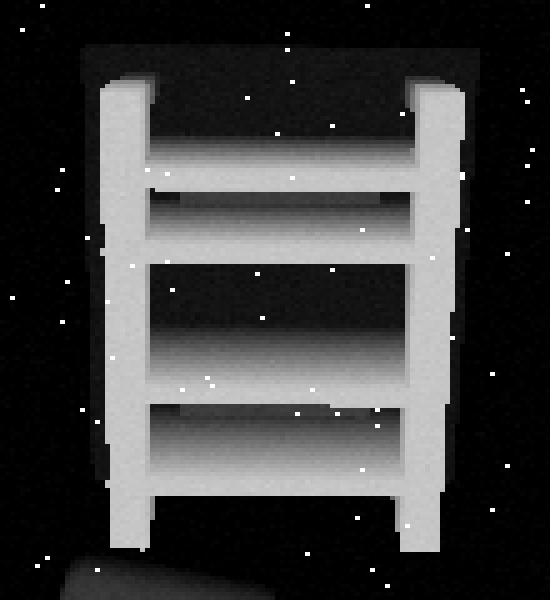

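```bash
cat > rack.py <<'E'
import cv2,numpy as np
from h import *
P=np.load('pics/w1P.npy'); 
sub=P[130:280,205:315].reshape(-1,3); h=sub[:,2]
T=sub[(h>0.056)&(h<0.068)]
print(len(T), np.median(T[:,2]))
rc=cv2.minAreaRect((T[:,:2]*1000).astype(np.float32)); print(rc)
(bx,by),(w,hh),an=rc
q=cv2.boxPoints(rc)
# long axis
e=[q[1]-q[0],q[2]-q[1]]; L=max(e,key=np.linalg.norm); L=L/np.linalg.norm(L); L=L if L[0]>0 else -L
print('rack x axis',L,'yaw deg',np.degrees(np.arctan2(L[1],L[0])))
# refine yaw: fit lines to bar's inner and divider edges
Y=np.array([-L[1],L[0]])
c=np.array([bx,by])
a=(T[:,:2]*1000-c)@L; b=(T[:,:2]*1000-c)@Y
print('x hist (|b|<25)'); ha,ed=np.histogram(a[abs(b)<25],np.arange(-80,80,1.5)); print([(round(x,1),int(n)) for x,n in zip(ed,ha) if n])
hb,ed=np.histogram(b,np.arange(-50,50,1.5)); print([(round(x,1),int(n)) for x,n in zip(ed,hb) if n])
# divider tilt
for lo,hi in ((-60,-38),(-38,-10),(10,40),(40,60)):
    k=(abs(b)<25)&(a>lo)&(a<hi); print(lo,k.sum(),a[k].mean() if k.any() else 0,np.polyfit(b[k],a[k],1) if k.sum()>5 else 0)
for s in (-1,1):
    k=(b*s>29); print(np.polyfit(a[k],b[k],1))
E
python3 rack.py
```

```text
3201 0.061821105715576315
((575.3652954101562, 129.69656372070312), (79.533935546875, 138.5339813232422), 70.10375213623047)
rack x axis [ 0.9403105  -0.34031793] yaw deg -19.896242
x hist (|b|<25)
[(np.float64(-48.5), 64), (np.float64(-47.0), 79), (np.float64(-45.5), 48), (np.float64(-44.0), 51), (np.float64(-42.5), 40), (np.float64(-27.5), 80), (np.float64(-26.0), 56), (np.float64(-24.5), 57), (np.float64(-23.0), 62), (np.float64(-21.5), 13), (np.float64(14.5), 6), (np.float64(16.0), 116), (np.float64(17.5), 51), (np.float64(19.0), 50), (np.float64(20.5), 34), (np.float64(22.0), 1), (np.float64(43.0), 1), (np.float64(44.5), 101), (np.float64(46.0), 62), (np.float64(47.5), 44), (np.float64(49.0), 44), (np.float64(50.5), 2)]
[(np.float64(-41.0), 4), (np.float64(-39.5), 132), (np.float64(-38.0), 152), (np.float64(-36.5), 146), (np.float64(-35.0), 162), (np.float64(-33.5), 151), (np.float64(-32.0), 147), (np.float64(-30.5), 86), (np.float64(-29.0), 32), (np.float64(-27.5), 34), (np.float64(-26.0), 32), (np.float64(-24.5), 33), (np.float64(-23.0), 34), (np.float64(-21.5), 29), (np.float
[... 566 characters left out ...]
, (np.float64(16.0), 29), (np.float64(17.5), 33), (np.float64(19.0), 31), (np.float64(20.5), 31), (np.float64(22.0), 34), (np.float64(23.5), 31), (np.float64(25.0), 29), (np.float64(26.5), 37), (np.float64(28.0), 31), (np.float64(29.5), 110), (np.float64(31.0), 148), (np.float64(32.5), 157), (np.float64(34.0), 154), (np.float64(35.5), 148), (np.float64(37.0), 152), (np.float64(38.5), 105)]
-60 282 -45.191084337901955 [-4.01179477e-03 -4.51922644e+01]
-38 268 -24.445274814681817 [-7.20367657e-03 -2.44462779e+01]
10 258 18.10178889897712 [1.22592170e-02 1.80952563e+01]
40 254 46.97196127760431 [-7.57052292e-03  4.69706028e+01]
[-4.33038211e-04 -3.45044021e+01]
[-1.35458978e-03  3.46503323e+01]
```

```bash
python3 - <<'E'
from rig import readout
import numpy as np
s=readout.sense(); R=s['ee_rot']
print((R.T@(np.array([0.53,-0.13,0.29])-s['tool_pos'])).round(4))
E
```

```text
[-0.0932 -0.2594 -0.0391]
```

```bash
python3 -m crank '[[-0.015,-0.045,-0.039,-4,1],[-0.03,-0.09,-0.039,-8,1],[-0.045,-0.135,-0.039,-12,1],[-0.06,-0.18,-0.039,-16,1],[-0.08,-0.225,-0.039,-20,1],[-0.093,-0.259,-0.039,-22,1],[-0.093,-0.259,-0.039,-22,1],[-0.093,-0.259,-0.039,-22,1]]'
python3 snap.py wrist w2
```

```text
time_s: 2.2
tool_pos: [0.5303, -0.1292, 0.2902]
ee_rot: [[-0.999, -0.048, -0.0], [-0.048, 0.999, 0.001], [0.0, 0.001, -1.0]]
ft_force: [0.5, 1.0, -0.3]
opening: 0.0852
2.25 [ 0.5304 -0.1284  0.2903] [-0.3 -0.4 -0.2] 0.0854
```

View pics/w2.png

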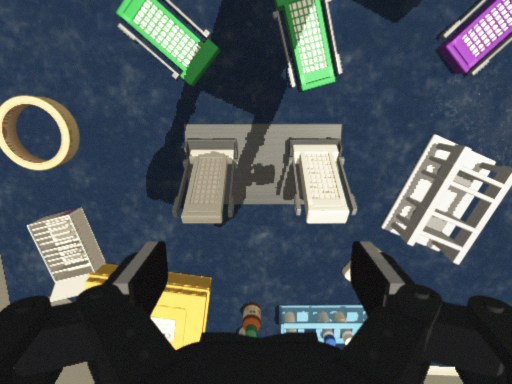

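```bash
python3 - <<'E'
import cv2,numpy as np
from h import *
z=np.load('pics/w2.npz'); p=cv2.imread('pics/w2.png')
cv2.imwrite('pics/w2z.png',cv2.resize(p[115:235,165:365],None,fx=4,fy=4,interpolation=cv2.INTER_CUBIC))
v,u=np.mgrid[0:384,0:512]; P=unproj(z,u,v,z['d']).reshape(384,512,3); np.save('pics/w2P.npy',P)
im=np.clip(P[...,2]/0.15*255,0,255).astype(np.uint8)
cv2.imwrite('pics/w2h.png',cv2.resize(im[115:235,165:365],None,fx=4,fy=4,interpolation=cv2.INTER_NEAREST))
E
```

```text
(no output)
```

View pics/w2z.png

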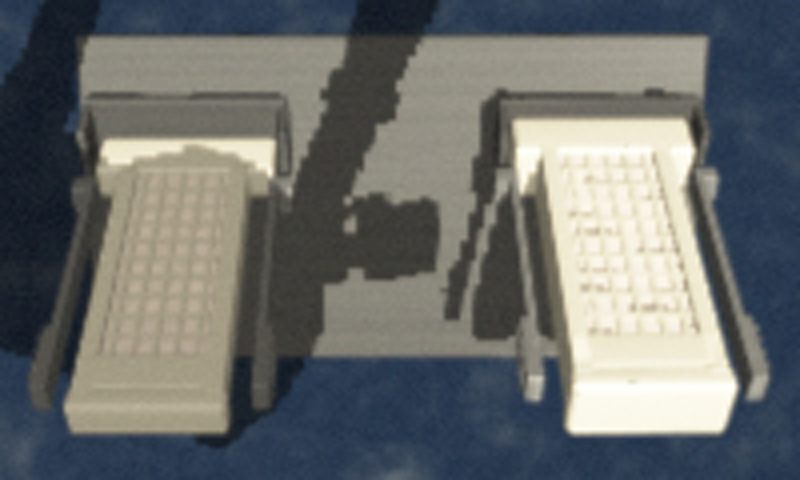

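View pics/w2h.png

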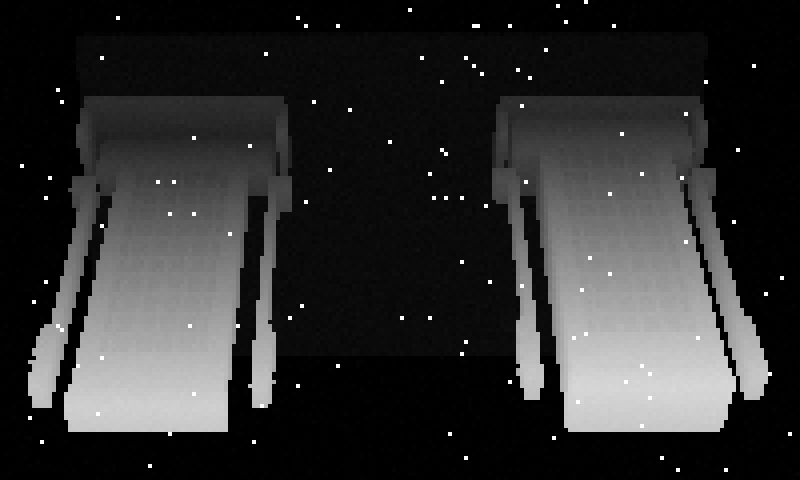

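```bash
python3 - <<'E'
import numpy as np,cv2
P=np.load('pics/w2P.npy')
sy=np.radians(2.6)
ang=0.52
# stand yaw by base/ buttons
def reg(x0,x1,y0,y1): # zoom px
    return P[115+y0//4:115+y1//4,165+x0//4:165+x1//4].reshape(-1,3)
for n,t,face,pl,pr,body in (('thin',12,(115,225,180,370),(32,56,330,400),(254,272,330,400),(60,235,300,432)),('thick',20,(565,685,170,330),(518,542,320,395),(742,768,320,395),(545,740,300,432))):
    F=reg(*face); F=F[(F[:,2]>0.02)&(F[:,2]<.14)]
    for _ in range(4):
        c=F.mean(0); U,S,V=np.linalg.svd(F-c,full_matrices=False); nn=V[2]; r=(F-c)@nn; F=F[abs(r)<2*r.std()+1e-4]
    nn=nn*np.sign(-nn[0]); print(n,'normal',nn.round(3),'tilt',np.arcsin(nn[2]).round(3),'yaw',np.degrees(np.arctan2(-nn[1],-nn[0])).round(2),'std',r.std())
    ex=-nn; ey=np.array([-np.sin(sy),np.cos(sy),0]); ez=np.cross(ex,ey); ez/=np.linalg.norm(ez)
    B=reg(*body); B=B[B[:,2]>0.05]; q=(B-c)@np.array([ex,ey,ez]).T
    f=q[abs(q[:,0])<0.003]
    print(' face z top',np.percentile(f[:,2],[98,99.5]).round(4),' y ext',np.percentile(f[:,1],[1,99]).round(4),'top-face x ext',np.percentile(q[q[:,2]>f[:,2].max()-0.002][:,0],[1,99]).round(4))
    for w in (pl,pr):
        B=reg(*w); B=B[B[:,2]>0.05]; qq=(B-c)@np.array([ex,ey,ez]).T; print('  pad',np.percentile(qq,[5,50,95],axis=0).round(4).tolist(), len(B))
    ztop=np.percentile(f[:,2],99); ym=np.percentile(f[:,1],[1,99]).mean()
    g=c+ex*t/2000+ey*ym+ez*(ztop-0.020); print(' grip',g.round(4),'foot',(g-ez*0.098).round(4),'ez',ez.round(3))
E
```

```text
thin normal [-0.872 -0.045  0.487] tilt 0.509 yaw 2.95 std 0.000966418149565756
 face z top [0.0538 0.0543]  y ext [-0.0269  0.0204] top-face x ext [-0.2526  0.0095]
  pad [[-0.0009, -0.0331, 0.0254], [0.0003, -0.0301, 0.0367], [0.0063, -0.0285, 0.0456]] 98
  pad [[-0.0007, 0.0279, 0.0251], [0.0003, 0.0305, 0.0372], [0.0049, 0.0325, 0.0455]] 87
 grip [ 0.5758 -0.1924  0.1021] foot [ 0.5281 -0.1945  0.0165] ez [0.486 0.022 0.873]
thick normal [-0.868 -0.034  0.495] tilt 0.518 yaw 2.22 std 0.0009485505277168963
 face z top [0.056  0.0563]  y ext [-0.0207  0.0213] top-face x ext [-0.2468  0.0171]
  pad [[0.003, -0.0331, 0.0282], [0.0043, -0.0311, 0.0385], [0.0111, -0.0284, 0.0476]] 99
  pad [[0.0024, 0.0284, 0.0291], [0.0037, 0.0303, 0.0412], [0.0096, 0.0331, 0.0478]] 102
 grip [ 0.5658 -0.0543  0.1039] foot [ 0.5173 -0.0565  0.0187] ez [0.495 0.022 0.869]
```

```bash
python3 -m crank '[[-0.022,-0.032,0.02,0,1],[-0.043,-0.063,0.05,0,1],[-0.043,-0.063,0.09,0,1],[-0.043,-0.063,0.13,0,1],[-0.043,-0.063,0.16,0,1],[-0.043,-0.063,0.18,0,1],[-0.043,-0.063,0.2,0,1],[-0.043,-0.063,0.211,0,1],[-0.043,-0.063,0.211,0,1],[-0.043,-0.063,0.211,0,1]]'
python3 snap.py wrist w3
```

```text
time_s: 3.25
tool_pos: [0.5772, -0.1901, 0.0801]
ee_rot: [[-0.999, -0.05, 0.001], [-0.05, 0.999, -0.0], [-0.001, -0.0, -1.0]]
ft_force: [-0.4, -0.4, 0.7]
opening: 0.0855
3.3 [ 0.5774 -0.1905  0.0806] [-0.3  0.1  0.3] 0.0853
```

View pics/w3.png

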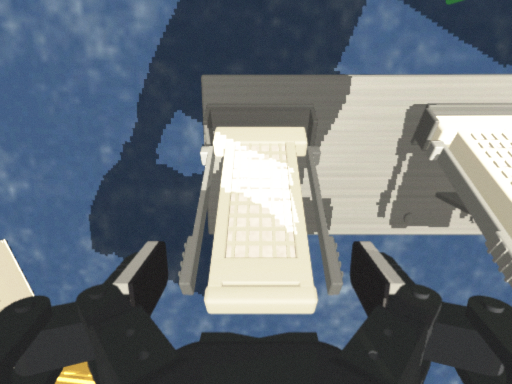

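```bash
python3 -m crank '[[0,0,0,0,-1],[0,0,0,0,-1],[0,0,0,0,-1],[0,0,0,0,-1],[0,0,0,0,-1],[0,0,0,0,-1]]'
python3 snap.py wrist w4
```

```text
time_s: 3.9
tool_pos: [0.5784, -0.1907, 0.083]
ee_rot: [[-0.999, -0.048, 0.006], [-0.048, 0.999, -0.001], [-0.006, -0.001, -1.0]]
ft_force: [-0.5, 4.6, 17.2]
opening: 0.0434
3.95 [ 0.5784 -0.1907  0.083 ] [-1.2  5.3 17.8] 0.0437
```

View pics/w4.png

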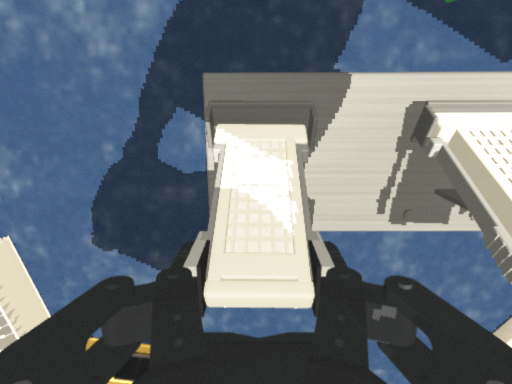

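```bash
python3 - <<'E'
import cv2,numpy as np
from h import *
a=cv2.imread('pics/w3.png')[120:320,160:360];b=cv2.imread('pics/w4.png')[120:320,160:360]
cv2.imwrite('pics/w34.png',cv2.resize(np.hstack([a,b]),None,fx=2,fy=2.5,interpolation=cv2.INTER_CUBIC))
z=np.load('pics/w4.npz');v,u=np.mgrid[0:384,0:512]; P=unproj(z,u,v,z['d']).reshape(384,512,3)
for row in (170,200,225,240,250,260,270,280,290): 
    print(row,[(i,(P[row,i]*1000).round().astype(int).tolist()) for i in (190,196,202,208,214,220,300,306,312,318,324,330)])
E
```

```text
170 [(190, [559, -243, 0]), (196, [559, -238, 1]), (202, [559, -234, 0]), (208, [557, -229, 6]), (214, [557, -224, 7]), (220, [545, -214, 59]), (300, [543, -170, 59]), (306, [554, -158, 7]), (312, [553, -153, 6]), (318, [553, -149, 5]), (324, [553, -145, 7]), (330, [553, -140, 5])]
200 [(190, [583, -243, 0]), (196, [582, -239, 0]), (202, [582, -234, 0]), (208, [580, -229, 5]), (214, [556, -214, 78]), (220, [556, -211, 79]), (300, [554, -171, 79]), (306, [554, -168, 78]), (312, [576, -152, 7]), (318, [576, -147, 6]), (324, [576, -142, 6]), (330, [576, -138, 6])]
225 [(190, [603, -244, 0]), (196, [603, -239, 1]), (202, [603, -234, 0]), (208, [564, -215, 92]), (214, [564, -213, 91]), (220, [563, -209, 94]), (300, [561, -173, 93]), (306, [562, -170, 92]), (312, [596, -149, 6]), (318, [596, -145, 7]), (324, [596, -140, 5]), (330, [595, -136, 6])]
240 [(190, [615, -244, 1]), (196, [568, -219, 100]), (202, [568, -217, 99]), (208, [568, -214, 99]), (214, [567, -211, 101]), (220, [568, -209, 100]), (300, [565, -173, 101]), (306, [566, -170, 99]), (312, [566, -168, 100]), (318, [566, -165, 99]
[... 873 characters left out ...]
2, -170, 114]), (318, [567, -169, 122]), (324, [567, -167, 123]), (330, [565, -166, 127])]
280 [(190, [566, -214, 135]), (196, [573, -215, 124]), (202, [575, -213, 120]), (208, [578, -211, 116]), (214, [577, -209, 117]), (220, [577, -206, 117]), (300, [575, -175, 117]), (306, [576, -172, 116]), (312, [576, -169, 115]), (318, [572, -169, 122]), (324, [569, -168, 126]), (330, [565, -167, 133])]
290 [(190, [567, -213, 139]), (196, [577, -214, 125]), (202, [578, -213, 122]), (208, [579, -211, 120]), (214, [579, -208, 120]), (220, [579, -206, 120]), (300, [577, -175, 122]), (306, [577, -173, 121]), (312, [577, -170, 120]), (318, [576, -168, 122]), (324, [564, -171, 140]), (330, [564, -169, 140])]
```

View pics/w34.png

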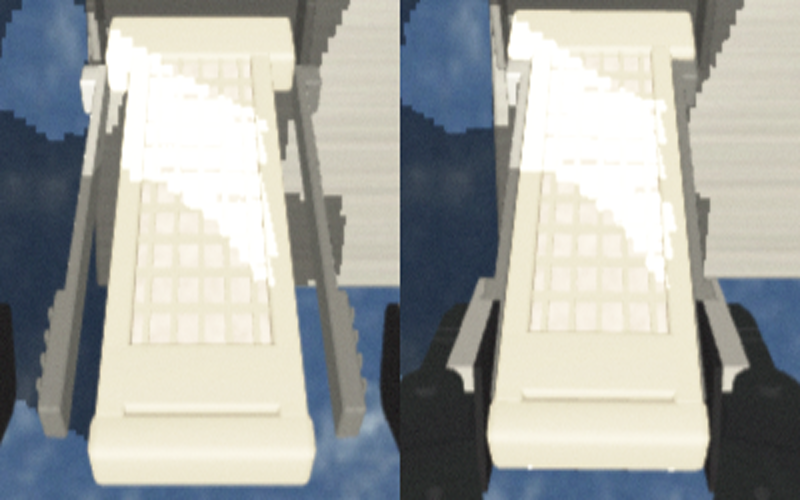

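```bash
python3 -m crank '[[0.002,0,-0.003,0,-1],[0.004,0,-0.004,0,-1],[0.007,0,-0.006,0,-1],[0.007,0,-0.006,0,-1]]'; python3 -m crank '[[0.004,0,-0.002,0,-1],[0.008,0,-0.005,0,-1],[0.015,0,-0.008,0,-1],[0.015,0,-0.008,0,-1]]'
python3 snap.py wrist w5
```

```text
time_s: 4.35
tool_pos: [0.5714, -0.1918, 0.087]
ee_rot: [[-0.999, -0.048, 0.005], [-0.048, 0.999, -0.002], [-0.005, -0.002, -1.0]]
ft_force: [5.6, 2.5, 5.5]
opening: 0.0433
time_s: 4.75
tool_pos: [0.5565, -0.1928, 0.0952]
ee_rot: [[-0.999, -0.048, 0.006], [-0.048, 0.999, -0.002], [-0.006, -0.002, -1.0]]
ft_force: [4.8, 1.3, 6.2]
opening: 0.0435
4.8 [ 0.5566 -0.1927  0.0951] [4.9 1.5 6.7] 0.0432
```

View pics/w5.png

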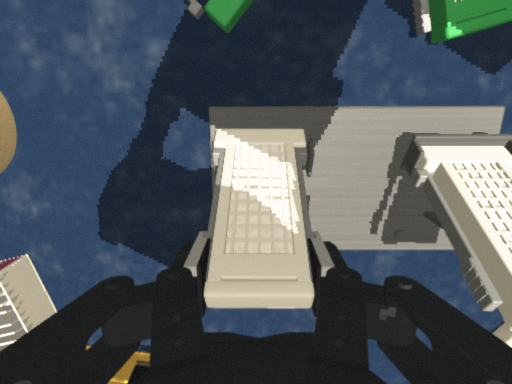

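```bash
cat > tilt.py <<'E'
import sys,numpy as np
from h import *
def tilt(tag,box=(228,170,290,265)):
    z=np.load(f'pics/{tag}.npz');v,u=np.mgrid[0:384,0:512]; P=unproj(z,u,v,z['d']).reshape(384,512,3)
    F=P[box[1]:box[3],box[0]:box[2]].reshape(-1,3)
    F=F[abs(F[:,2]-np.median(F[:,2]))<0.06]
    for _ in range(5):
        c=F.mean(0); V=np.linalg.svd(F-c,full_matrices=False)[2]; nn=V[2]; r=(F-c)@nn; F=F[abs(r)<2*r.std()+2e-4]
    nn=nn*np.sign(-nn[0]); print(tag,'tilt',np.arcsin(nn[2]).round(3),'yaw',np.degrees(np.arctan2(-nn[1],-nn[0])).round(2),'c',c.round(4),'rms',r.std().round(5),len(F))
    return P,c,nn
if __name__=='__main__':
    b=tuple(map(int,sys.argv[2:6])) if len(sys.argv)>5 else (228,170,290,265)
    tilt(sys.argv[1],b)
E
python3 tilt.py w4; python3 tilt.py w5
```

```text
w4 tilt 0.502 yaw 2.48 c [ 0.5601 -0.1918  0.0858] rms 0.00096 5775
w5 tilt 0.478 yaw 2.7 c [ 0.5387 -0.194   0.0964] rms 0.00098 5782
```

```bash
python3 -m crank '[[0.004,0,-0.001,0,-1],[0.008,0,-0.003,0,-1],[0.012,0,-0.004,0,-1],[0.015,0,-0.005,0,-1],[0.015,0,-0.005,0,-1]]'
python3 snap.py wrist w6; python3 tilt.py w6
```

```text
time_s: 5.3
tool_pos: [0.5426, -0.1935, 0.1006]
ee_rot: [[-0.999, -0.048, 0.008], [-0.048, 0.999, -0.002], [-0.008, -0.003, -1.0]]
ft_force: [8.2, 1.4, 8.0]
opening: 0.0436
5.35 [ 0.5427 -0.1935  0.1005] [7.4 1.7 7.8] 0.0435
w6 tilt 0.37 yaw 2.78 c [ 0.5266 -0.1946  0.0962] rms 0.00096 5785
```

View pics/w6.png

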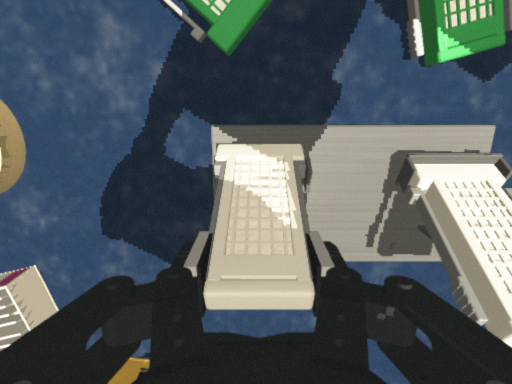

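```bash
python3 -m crank '[[0.005,0,-0.002,0,-1],[0.010,0,-0.0035,0,-1],[0.015,0,-0.005,0,-1],[0.020,0,-0.006,0,-1],[0.024,0,-0.007,0,-1],[0.024,0,-0.007,0,-1]]'
python3 snap.py wrist w7; python3 tilt.py w7
```

```text
time_s: 5.95
tool_pos: [0.5149, -0.1939, 0.1052]
ee_rot: [[-0.999, -0.048, -0.001], [-0.048, 0.999, 0.0], [0.001, 0.0, -1.0]]
ft_force: [-1.0, -0.1, -0.6]
opening: 0.0437
6.0 [ 0.5153 -0.1939  0.1053] [-0.4 -0.5 -1.2] 0.0431
w7 tilt 0.386 yaw 2.94 c [ 0.4987 -0.195   0.1016] rms 0.00097 5792
```

View pics/w7.png

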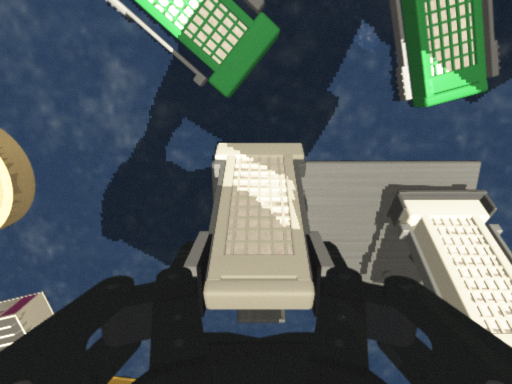

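```bash
python3 snap.py scene s7; python3 - <<'E'
import cv2
p=cv2.imread('pics/s7.png'); cv2.imwrite('pics/s7z.png',cv2.resize(p[80:300,180:360],None,fx=4,fy=2.7*1,interpolation=cv2.INTER_CUBIC))
E
```

```text
6.05 [ 0.5156 -0.1939  0.1053] [-0.4 -0.3 -1.5] 0.0437
```

View pics/s7z.png

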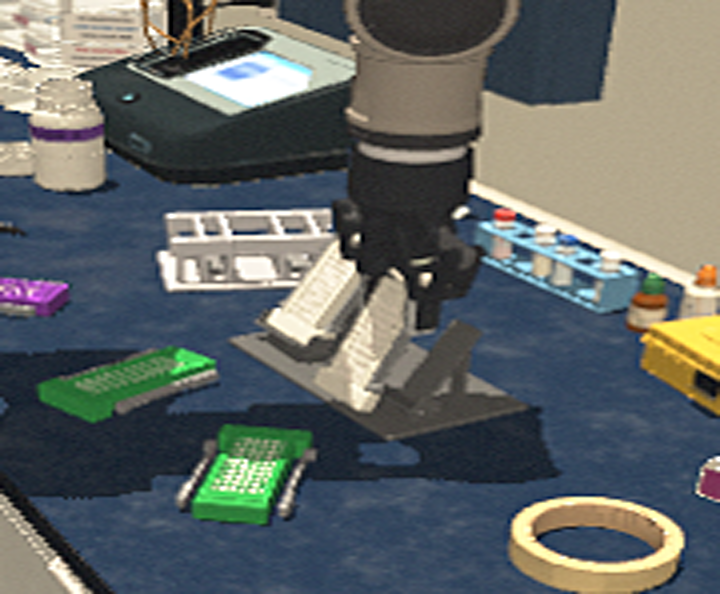

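```bash
cat > cas.py <<'E'
import sys,numpy as np
from h import *
from tilt import tilt
def cas(tag,tp,R,box=(228,170,290,265),t=0.012):
    P,c,nn=tilt(tag,box)
    tp=np.array(tp)
    # tool frame coordinates of points
    ex=-nn; ey=R[:,1]-ex*(R[:,1]@ex); ey/=np.linalg.norm(ey); ez=np.cross(ex,ey)
    Q=(P.reshape(-1,3)-c)@np.array([ex,ey,ez]).T; Q=Q.reshape(P.shape)
    # front-face points
    m=(abs(Q[...,0])<0.0025)&(abs(Q[...,1])<0.04)&(abs(Q[...,2])<0.1)
    for lo in range(-70,60,10):
        k=m&(Q[...,2]>lo/1000)&(Q[...,2]<(lo+10)/1000)
        if k.sum()>10:
            y=Q[...,1][k]; print(lo,k.sum(),'y ext',np.percentile(y,[1,99]).round(4))
    k=m&(abs(Q[...,1])<0.02); zz=Q[...,2][k]; print('z ext',zz.min().round(4),zz.max().round(4))
    T=R.T@(c-tp); print('c in tool',T.round(4),'ez in tool',(R.T@ez).round(3))
    foot=c+ex*t/2+ez*(zz.max()-0.118); print('foot (mid y of c) by top',foot.round(4),'by bottom',(c+ex*t/2+ez*zz.min()).round(4))
if __name__=='__main__':
    from rig import readout
    s=readout.sense(); b=tuple(map(int,sys.argv[3:7])) if len(sys.argv)>6 else (228,170,290,265)
    cas(sys.argv[1],s['tool_pos'],s['ee_rot'],b,float(sys.argv[2]))
E
python3 cas.py w7 0.012
```

```text
w7 tilt 0.386 yaw 2.94 c [ 0.4987 -0.195   0.1016] rms 0.00097 5792
-70 540 y ext [-0.0275  0.0284]
-60 846 y ext [-0.0274  0.0282]
-50 794 y ext [-0.0275  0.0282]
-40 726 y ext [-0.0232  0.0237]
-30 973 y ext [-0.0232  0.0237]
-20 1038 y ext [-0.0233  0.0236]
-10 1188 y ext [-0.0234  0.0237]
0 1307 y ext [-0.0235  0.0237]
10 1874 y ext [-0.0312  0.0311]
20 1808 y ext [-0.0345  0.0345]
30 2148 y ext [-0.0217  0.0216]
40 2272 y ext [-0.0227  0.0228]
z ext -0.0701 0.0477
c in tool [ 0.0169 -0.0002  0.0036] ez in tool [-0.376  0.    -0.926]
foot (mid y of c) by top [ 0.4778 -0.1959  0.0342] by bottom [ 0.4779 -0.1959  0.0345]
```

```bash
python3 -m crank '[[0,0,-0.04,0,-1],[0,0,-0.08,0,-1],[0,0.02,-0.11,0,-1],[-0.01,0.06,-0.11,0,-1],[-0.025,0.10,-0.11,4,-1],[-0.04,0.14,-0.11,8,-1],[-0.06,0.18,-0.11,12,-1],[-0.075,0.22,-0.11,16,-1],[-0.09,0.26,-0.11,20,-1],[-0.099,0.295,-0.11,22.7,-1],[-0.099,0.311,-0.11,22.7,-1],[-0.099,0.311,-0.11,22.7,-1]]'
python3 snap.py wrist w8;python3 cas.py w8 0.012
```

```text
time_s: 7.25
tool_pos: [0.599, 0.1238, 0.2149]
ee_rot: [[-0.942, 0.337, -0.001], [0.337, 0.942, 0.0], [0.001, -0.0, -1.0]]
ft_force: [0.5, -0.2, -1.7]
opening: 0.0441
7.3 [0.5991 0.1221 0.215 ] [-0.4 -0.7 -0.5] 0.0433
w8 tilt 0.386 yaw -19.52 c [0.5838 0.1288 0.2113] rms 0.00096 5793
-70 540 y ext [-0.0278  0.0285]
-60 825 y ext [-0.0275  0.0283]
-50 824 y ext [-0.0277  0.0282]
-40 725 y ext [-0.0231  0.0239]
-30 961 y ext [-0.0232  0.0236]
-20 1054 y ext [-0.0234  0.0237]
-10 1174 y ext [-0.0232  0.0237]
0 1314 y ext [-0.0234  0.0237]
10 1886 y ext [-0.0319  0.0315]
20 1798 y ext [-0.0345  0.0344]
30 2154 y ext [-0.0217  0.0217]
40 2249 y ext [-0.0228  0.0229]
z ext -0.0705 0.0474
c in tool [0.0167 0.0011 0.0037] ez in tool [-0.376  0.    -0.927]
foot (mid y of c) by top [0.564  0.1359 0.1436] by bottom [0.564  0.1359 0.1437]
```

View pics/w8.png

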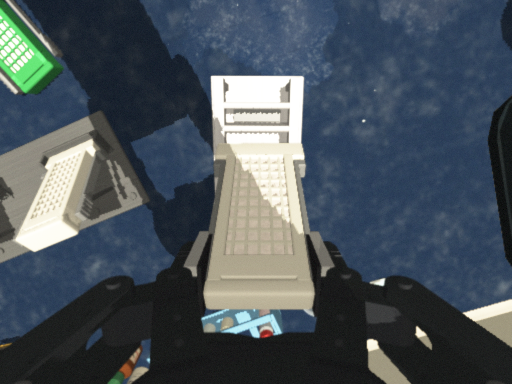

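```bash
cat > rel.py <<'E'
import sys,numpy as np
from h import *
from rig import readout
# rack tops in tool frame, from tag taken right now
def rel(tag,xr=(-0.2,0.3),verb=True):
    s=readout.sense(); R=s['ee_rot']; tp=s['tool_pos']
    z=np.load(f'pics/{tag}.npz');v,u=np.mgrid[0:384,0:512]; P=unproj(z,u,v,z['d']).reshape(-1,3)
    L=np.array([0.9400,-0.3411]); L/=np.linalg.norm(L); C0=np.array([.5743,.1301]); Y=np.array([-L[1],L[0]])
    ab=np.stack([(P[:,:2]-C0)@L,(P[:,:2]-C0)@Y],1)
    k=(abs(P[:,2]-0.062)<0.004)&(abs(ab[:,0])<0.08)&(abs(ab[:,1])<0.047)
    a,b=ab[k].T*1000
    print('n',k.sum(),'z',np.median(P[k][:,2]).round(4))
    for sgn in (-1,1):
        q=(b*sgn>31)&(b*sgn<38.5)
        if q.sum()>20: 
            f=np.polyfit(a[q],b[q],1); print('bar',sgn,q.sum(),'slope',f[0].round(4),'mid',f[1].round(2), 'edges',np.percentile(b[(b*sgn>20)&(abs(a-np.median(a[q]))<60)],[2,98]).round(1))
    for d in (-44.5,-23.5,19.5,48.5):
        q=(abs(b)<24)&(abs(a-d)<6)
        if q.sum()>20: print('div',d,q.sum(),a[q].mean().round(2),np.percentile(a[q],[3,97]).round(1))
    t=np.array([(tp[:2]-C0)@L,(tp[:2]-C0)@Y])*1000; print('tcp in rack mm',t.round(2),'tool yaw rel rack deg',(np.degrees(np.arctan2(-R[0,1],R[1,1]))-np.degrees(np.arctan2(L[1],L[0]))).round(2))
if __name__=='__main__': rel(sys.argv[1])
E
python3 snap.py wrist w9; python3 rel.py w9; python3 cas.py w9 0.012 | grep -v ext
```

```text
7.35 [0.5992 0.1211 0.2151] [-0.7  0.2 -1.2] 0.0433
n 2255 z 0.0619
bar -1 547 slope -0.0028 mid -34.83 edges [-39.1 -21.3]
bar 1 539 slope -0.0012 mid 34.69 edges [21.  39.3]
div -44.5 361 -43.44 [-46.1 -40.7]
div -23.5 357 -22.63 [-25.4 -19.8]
tcp in rack mm [2.652e+01 1.000e-02] tool yaw rel rack deg 0.08
w9 tilt 0.386 yaw -19.62 c [0.5838 0.1271 0.2114] rms 0.00097 5804
c in tool [0.0165 0.0005 0.0037] ez in tool [-0.376  0.    -0.927]
foot (mid y of c) by top [0.5641 0.1342 0.1438] by bottom [0.5642 0.1342 0.144 ]
```

```bash
python3 -m crank '[[0,-0.0005,0.03,0.1,-1],[0,-0.0005,0.06,0.1,-1],[0,-0.0005,0.07,0.1,-1],[0,-0.0005,0.08,0.1,-1],[0,-0.0005,0.09,0.1,-1],[0,-0.0005,0.1,0.1,-1],[0,-0.0005,0.11,0.1,-1],[0,-0.0005,0.11,0.1,-1]]'
python3 snap.py wrist w10;python3 rel.py w10; python3 cas.py w10 0.012|grep -v ext
```

```text
time_s: 8.15
tool_pos: [0.5986, 0.1211, 0.104]
ee_rot: [[-0.94, 0.342, -0.002], [0.342, 0.94, -0.0], [0.002, -0.001, -1.0]]
ft_force: [-0.0, 0.5, -0.5]
opening: 0.0434
8.2 [0.599  0.1212 0.1047] [-0.2 -0.1 -1.4] 0.0433
n 8173 z 0.062
bar -1 2136 slope -0.0024 mid -34.83 edges [-39.1 -21.5]
bar 1 2155 slope 0.0009 mid 34.78 edges [21.6 39.2]
div -44.5 843 -43.37 [-45.8 -40.8]
div -23.5 799 -22.73 [-25.3 -20. ]
tcp in rack mm [2.624e+01 2.000e-02] tool yaw rel rack deg -0.07
w10 tilt 0.388 yaw -19.82 c [0.5833 0.1262 0.1004] rms 0.00096 5775
c in tool [ 0.0164 -0.0007  0.0043] ez in tool [-0.377 -0.    -0.926]
foot (mid y of c) by top [0.5634 0.1334 0.0327] by bottom [0.5532 0.1371 0.006 ]
```

View pics/w10.png

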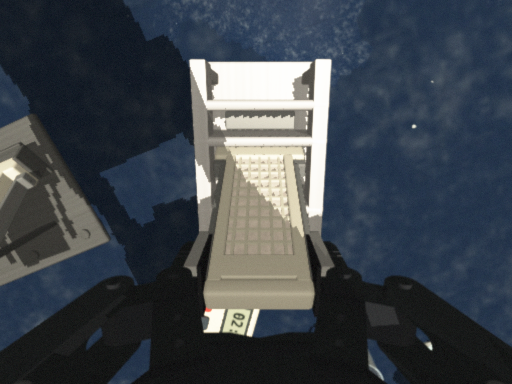

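```bash
python3 -m crank '[[0.005,0,-0.001,0,-1],[0.010,0,-0.003,0,-1],[0.015,0,-0.005,0,-1],[0.020,0,-0.006,0,-1],[0.025,0,-0.0075,0,-1],[0.029,0,-0.008,0,-1],[0.033,0,-0.009,0,-1],[0.036,0,-0.0095,0,-1],[0.036,0,-0.0095,0,-1]]'
python3 snap.py wrist w11;python3 rel.py w11; python3 cas.py w11 0.012 
```

```text
time_s: 9.1
tool_pos: [0.5657, 0.1337, 0.1157]
ee_rot: [[-0.94, 0.342, 0.002], [0.342, 0.94, 0.0], [-0.002, 0.001, -1.0]]
ft_force: [3.9, -1.2, 1.7]
opening: 0.0432
9.15 [0.5658 0.1336 0.1155] [ 4.6 -0.2  0.6] 0.0432
n 5396 z 0.062
bar -1 1291 slope -0.0004 mid -34.76 edges [-39.  -21.3]
bar 1 1289 slope 0.0003 mid 34.74 edges [21.1 39.2]
div -44.5 674 -43.96 [-46.4 -41.2]
div -23.5 717 -22.71 [-25.6 -17.8]
tcp in rack mm [-9.17  0.45] tool yaw rel rack deg -0.07
w11 tilt 0.119 yaw -20.06 c [0.5592 0.1356 0.0927] rms 0.00226 5181
-70 258 y ext [-0.0319  0.0312]
-60 69 y ext [-0.0308  0.0283]
-40 514 y ext [-0.0387  0.0389]
-30 215 y ext [-0.034  0.036]
-20 316 y ext [-0.0236  0.0238]
-10 414 y ext [-0.0234  0.0237]
0 631 y ext [-0.0234  0.0234]
10 858 y ext [-0.0228  0.023 ]
20 868 y ext [-0.0216  0.0216]
30 960 y ext [-0.0216  0.0217]
40 373 y ext [-0.0217  0.0218]
50 180 y ext [-0.0218  0.0218]
z ext -0.0777 0.0633
c in tool [ 0.007  -0.0004  0.0228] ez in tool [-0.12  -0.    -0.993]
foot (mid y of c) by top [0.5587 0.1359 0.0377] by bottom [0.5561 0.1368 0.0148]
```

View pics/w11.png

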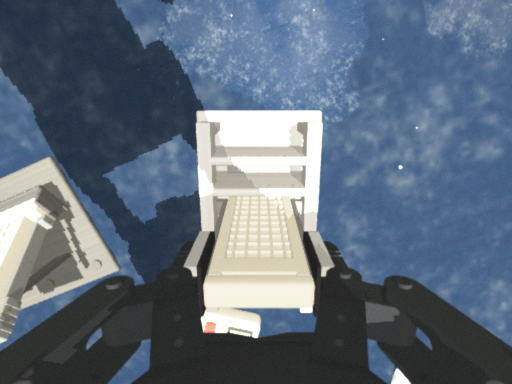

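```bash
python3 tilt.py w11 230 205 290 255;python3 tilt.py w11 235 215 285 250
```

```text
w11 tilt 0.063 yaw -19.69 c [0.5614 0.1354 0.1029] rms 0.00079 2961
w11 tilt 0.059 yaw -19.95 c [0.5617 0.1353 0.1065] rms 0.00073 1743
```

```bash
python3 -m crank '[[0.003,0,-0.0002,0,-1],[0.0055,0,-0.0002,0,-1],[0.0055,0,-0.0002,0,-1]]'
python3 snap.py wrist w12;python3 rel.py w12; python3 tilt.py w12 230 205 290 255;python3 tilt.py w12 235 215 285 250
```

```text
time_s: 9.45
tool_pos: [0.5606, 0.1354, 0.1154]
ee_rot: [[-0.94, 0.342, 0.001], [0.342, 0.94, 0.0], [-0.001, 0.001, -1.0]]
ft_force: [4.4, -1.0, 1.0]
opening: 0.0432
9.5 [0.5607 0.1354 0.1153] [ 4.2 -1.8  2.1] 0.0432
n 5321 z 0.0619
bar -1 1265 slope -0.0009 mid -34.77 edges [-39.  -21.1]
bar 1 1255 slope -0.0007 mid 34.71 edges [21.1 39.2]
div -44.5 737 -43.79 [-46.5 -40.5]
div -23.5 864 -22.04 [-25.6 -17.8]
tcp in rack mm [-14.57   0.33] tool yaw rel rack deg -0.08
w12 tilt 0.014 yaw -19.6 c [0.5582 0.1365 0.0975] rms 0.00079 2972
w12 tilt 0.008 yaw -19.99 c [0.5583 0.1364 0.1017] rms 0.0007 1741
```

```bash
python3 -m crank '[[0,0,-0.015,0,-1],[0,0,-0.03,0,-1],[0.002,0,-0.045,0,-1],[0.012,0,-0.045,0,-1],[0.0193,-0.0002,-0.045,0,-1],[0.0193,-0.0002,-0.045,0,-1],[0.0193,-0.0002,-0.045,0,-1]]'
python3 snap.py wrist w13;python3 rel.py w13; python3 cas.py w13 0.012 235 205 285 255
```

```text
time_s: 10.2
tool_pos: [0.5411, 0.1419, 0.1591]
ee_rot: [[-0.94, 0.342, -0.002], [0.342, 0.94, -0.0], [0.002, -0.001, -1.0]]
ft_force: [-0.6, 0.6, -1.5]
opening: 0.0434
10.25 [0.5416 0.1419 0.1593] [ 0.8 -0.5 -1.6] 0.0431
n 1990 z 0.0619
bar -1 540 slope -0.0437 mid -37.16 edges [-39.2 -21.5]
bar 1 594 slope 0.0357 mid 36.65 edges [22.1 39.3]
div -44.5 467 -44.15 [-46.5 -41.2]
tcp in rack mm [-34.77  -0.12] tool yaw rel rack deg -0.06
w13 tilt 0.024 yaw -19.83 c [0.5381 0.1431 0.1425] rms 0.00071 2487
-70 42 y ext [-0.0265  0.0267]
-60 335 y ext [-0.0281  0.0271]
-50 501 y ext [-0.0282  0.0275]
-40 406 y ext [-0.0283  0.0277]
-30 468 y ext [-0.0236  0.0229]
-20 520 y ext [-0.0239  0.023 ]
-10 549 y ext [-0.0239  0.023 ]
0 606 y ext [-0.0236  0.0227]
10 847 y ext [-0.0223  0.0214]
20 962 y ext [-0.0222  0.0211]
30 842 y ext [-0.0222  0.0212]
40 1354 y ext [-0.0222  0.0212]
50 1997 y ext [-0.0238  0.0227]
z ext -0.0824 0.0566
c in tool [0.0037 0.     0.0168] ez in tool [-0.023  0.    -1.   ]
foot (mid y of c) by top [0.5424 0.1416 0.081 ] by bottom [0.5419 0.1417 0.06  ]
```

View pics/w13.png

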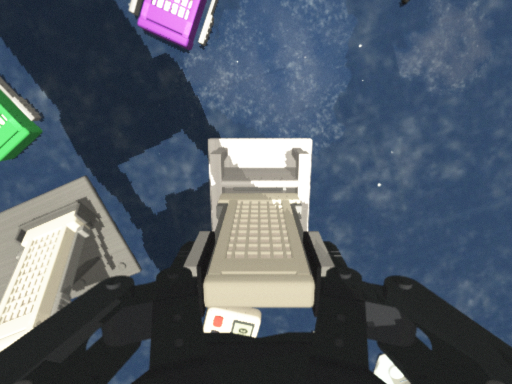

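```bash
python3 -m crank '[[0,0.0003,0.01,0,-1],[0,0.0003,0.016,0,-1],[0,0.0003,0.02,0,-1],[0,0.0003,0.024,0,-1],[0,0.0003,0.028,0,-1],[0,0.0003,0.028,0,-1]]'
python3 snap.py wrist w14;python3 rel.py w14|tail -1; python3 tilt.py w14 235 205 285 255
```

```text
time_s: 10.85
tool_pos: [0.5419, 0.1419, 0.1309]
ee_rot: [[-0.939, 0.343, -0.001], [0.343, 0.94, -0.0], [0.001, -0.001, -1.0]]
ft_force: [1.5, -1.1, -2.1]
opening: 0.0433
10.9 [0.5421 0.1419 0.1312] [-0.1 -0.  -1.7] 0.0431
tcp in rack mm [-34.33   0.08] tool yaw rel rack deg -0.09
w14 tilt 0.021 yaw -19.72 c [0.5392 0.143  0.1137] rms 0.0007 2476
```

```bash
python3 -m crank '[[0,0,0.008,0,-1],[0,0,0.016,0,-1],[0,0,0.022,0,-1],[0,0,0.028,0,-1],[0,0,0.031,0,-1],[0,0,0.031,0,-1]]'; python3 -m crank '[[0,0,0.003,0,-1],[0,0,0.006,0,-1],[0,0,0.008,0,-1],[0,0,0.01,0,-1],[0,0,0.01,0,-1]]'
```

```text
time_s: 11.5
tool_pos: [0.542, 0.142, 0.1004]
ee_rot: [[-0.94, 0.342, -0.001], [0.342, 0.94, -0.0], [0.001, -0.0, -1.0]]
ft_force: [1.6, 0.3, -0.8]
opening: 0.0432
time_s: 12.0
tool_pos: [0.5425, 0.1421, 0.0915]
ee_rot: [[-0.94, 0.342, 0.001], [0.342, 0.94, 0.0], [-0.001, 0.001, -1.0]]
ft_force: [-0.2, -0.4, 5.5]
opening: 0.0434
```

```bash
python3 -m crank '[[0,0,0.002,0,-1],[0,0,0.004,0,-1],[0,0,0.006,0,-1],[0,0,0.006,0,-1]]'; python3 snap.py wrist w15;python3 rel.py w15|tail -1; python3 cas.py w15 0.012 235 205 285 255 | tail -4
```

```text
time_s: 12.4
tool_pos: [0.5444, 0.1418, 0.0894]
ee_rot: [[-0.94, 0.342, 0.007], [0.342, 0.94, -0.0], [-0.006, 0.002, -1.0]]
ft_force: [-3.9, -2.9, 30.2]
opening: 0.0437
12.45 [0.5443 0.1418 0.0894] [-5.1 -2.8 29. ] 0.0433
tcp in rack mm [-32.19   0.77] tool yaw rel rack deg -0.06
50 41 y ext [-0.0241  0.0229]
z ext -0.0282 0.0501
c in tool [0.0038 0.0001 0.0097] ez in tool [-0.047 -0.    -0.999]
foot (mid y of c) by top [0.544  0.1422 0.0115] by bottom [0.5455 0.1416 0.0512]
```

```bash
python3 -m crank '[[0,0,0,0,1],[0,0,0,0,1],[0,0,0,0,1],[0,0,0,0,1],[0,0,0,0,1]]'; python3 snap.py wrist w16; python3 cas.py w16 0.012 235 205 285 255 | tail -4
```

```text
time_s: 12.95
tool_pos: [0.5419, 0.1421, 0.0846]
ee_rot: [[-0.94, 0.342, -0.001], [0.342, 0.94, 0.0], [0.001, -0.0, -1.0]]
ft_force: [-0.4, -0.0, -0.3]
opening: 0.0853
13.0 [0.542  0.1421 0.0846] [ 0.2 -0.5 -0.4] 0.0851
50 536 y ext [-0.0323  0.0318]
z ext -0.0696 0.0621
c in tool [0.0047 0.0001 0.0123] ez in tool [-0.173  0.    -0.985]
foot (mid y of c) by top [0.534  0.1451 0.0162] by bottom [0.5317 0.1459 0.0027]
```

View pics/w16.png

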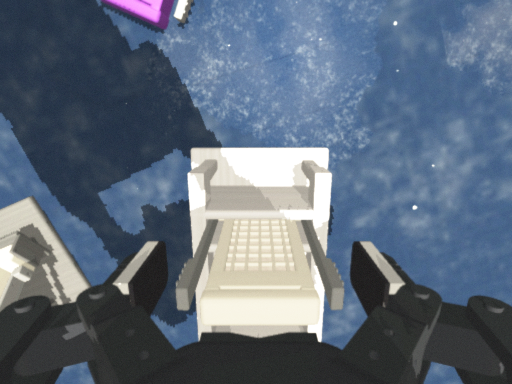

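```bash
python3 -m crank '[[0,0,-0.02,0,1],[0,0,-0.05,0,1],[0,0,-0.1,0,1],[0,0,-0.15,0,1],[0.03,0,-0.19,0,1],[0.03,0,-0.19,0,1],[0.03,0,-0.19,0,1]]'; python3 snap.py wrist w17; python3 - <<'E'
import sys; sys.argv=['x']
import numpy as np,cv2
from h import *
z=np.load('pics/w17.npz');v,u=np.mgrid[0:384,0:512]; P=unproj(z,u,v,z['d']).reshape(-1,3)
L=np.array([0.9400,-0.3411]); C0=np.array([.5743,.1301]); Y=np.array([-L[1],L[0]])
ab=np.stack([(P[:,:2]-C0)@L,(P[:,:2]-C0)@Y],1)*1000
k=(P[:,2]>0.12)&(abs(ab[:,0]+34)<30)&(abs(ab[:,1])<45)
print('top z',np.median(P[k][:,2]),'a',np.percentile(ab[k][:,0],[2,50,98]),'b',np.percentile(ab[k][:,1],[2,98]),k.sum())
k=(abs(P[:,2]-.115)<0.004)&(abs(ab[:,0]+34)<12)&(abs(ab[:,1])<45)&(abs(ab[:,1])>26)
for s in (-1,1):
    q=ab[k][:,1]*s>0; print('button',s,q.sum(),np.percentile(ab[k][q,1],[5,95]) if q.any() else '')
k=(abs(P[:,2]-0.062)<0.004)&(abs(ab[:,0])<80)&(abs(ab[:,1])<24)
a=ab[k][:,0]
for d in (-44.5,-23.5,19.5,48.5):
    q=abs(a-d)<6; print(d,q.sum(),a[q].mean() if q.any() else 0)
p=cv2.imread('pics/w17.png'); 
E
python3 -c "
import cv2;p=cv2.imread('pics/w17.png');cv2.imwrite('pics/w17z.png',cv2.resize(p[110:310,180:340],None,fx=3.5,fy=3,interpolation=cv2.INTER_CUBIC))"
```

```text
time_s: 13.7
tool_pos: [0.5139, 0.1526, 0.2758]
ee_rot: [[-0.94, 0.342, 0.002], [0.342, 0.94, 0.0], [-0.002, 0.001, -1.0]]
ft_force: [-0.6, -0.8, 0.1]
opening: 0.0857
13.75 [0.5137 0.1523 0.2743] [-0.1 -0.1 -0.9] 0.0856
top z 0.2960826542023585 a [-63.71245803 -55.96186177 -26.36369243] b [-42.9372435   43.02404193] 1895
button -1 21 [-32.25298942 -27.35174655]
button 1 22 [27.53885229 32.7465641 ]
-44.5 219 -43.76198134151352
-23.5 1 -25.45000445741183
19.5 184 19.10756177769906
48.5 180 48.057930838277265
```

View pics/w17z.png

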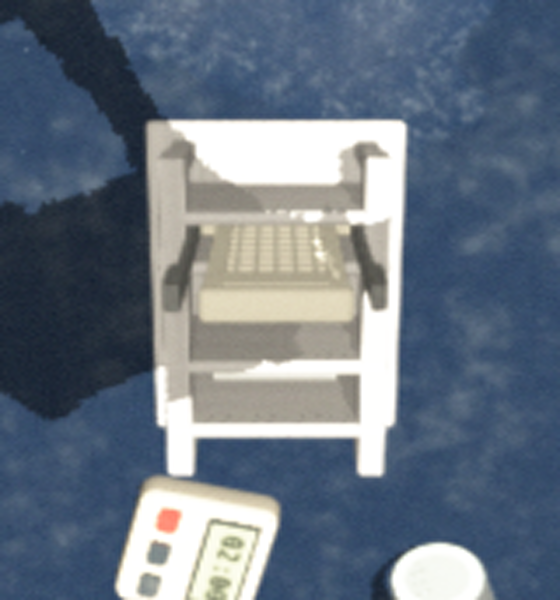

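```bash
cat > top.py <<'E'
import sys
import numpy as np
from h import *
tag=sys.argv[1]; ctr=float(sys.argv[2])
z=np.load(f'pics/{tag}.npz');v,u=np.mgrid[0:384,0:512]; P=unproj(z,u,v,z['d']).reshape(-1,3)
L=np.array([0.9400,-0.3411]); C0=np.array([.5743,.1301]); Y=np.array([-L[1],L[0]])
ab=np.stack([(P[:,:2]-C0)@L,(P[:,:2]-C0)@Y],1)*1000
k=(P[:,2]>0.125)&(P[:,2]<.15)&(abs(ab[:,0]-ctr)<20)&(abs(ab[:,1])<24)
print('top z',np.percentile(P[k][:,2],[10,50,90]).round(4),'a',np.percentile(ab[k][:,0],[2,50,98]).round(1),'b',np.percentile(ab[k][:,1],[2,98]).round(1),k.sum())
for zz in (.1,.108,.116):
  k=(abs(P[:,2]-zz)<0.004)&(abs(ab[:,0]-ctr)<14)&(abs(ab[:,1])<45)&(abs(ab[:,1])>24)
  for s in (-1,1):
    q=ab[k][:,1]*s>0; print('button',zz,s,q.sum(),np.percentile(ab[k][q,1],[5,95]).round(1) if q.any() else '')
E
python3 top.py w17 -34
python3 - <<'E'
from rig import readout
import numpy as np
s=readout.sense(); R=s['ee_rot']; print(s['tool_pos'])
g=np.array([0.5658,-0.0543,0.1039]); t=g-np.array([0,0,0.0187+0.0045])
print((R.T@(t-s['tool_pos'])).round(4), np.degrees(np.arctan2(-R[0,1],R[1,1])))
E
```

```text
top z [0.1297 0.1317 0.1328] a [-37.6 -32.6 -25.8] b [-20.1  21. ] 572
button 0.1 -1 18 [-30.4 -27.4]
button 0.1 1 18 [27.6 30.8]
button 0.108 -1 17 [-32.7 -27.5]
button 0.108 1 12 [28.2 33.2]
button 0.116 -1 22 [-32.9 -27.4]
button 0.116 1 24 [27.5 32.5]
[0.51369423 0.15226752 0.27434551]
[-0.1198 -0.1762  0.1936] -20.009353252571426
```

```bash
python3 -m crank '[[-0.025,-0.04,0,-4,1],[-0.05,-0.08,0,-8,1],[-0.075,-0.12,0,-12,1],[-0.1,-0.15,0,-16,1],[-0.12,-0.176,0.01,-20,1],[-0.12,-0.176,0.05,-22.7,1],[-0.12,-0.176,0.08,-22.7,1],[-0.12,-0.176,0.08,-22.7,1]]'; python3 snap.py wrist w18
```

```text
time_s: 14.55
tool_pos: [0.5633, -0.0542, 0.1886]
ee_rot: [[-0.999, -0.045, -0.012], [-0.045, 0.999, 0.003], [0.012, 0.004, -1.0]]
ft_force: [-0.6, -0.2, -0.5]
opening: 0.0853
14.6 [ 0.565  -0.0542  0.1918] [0.6 0.8 1.1] 0.0855
```

View pics/w18.png

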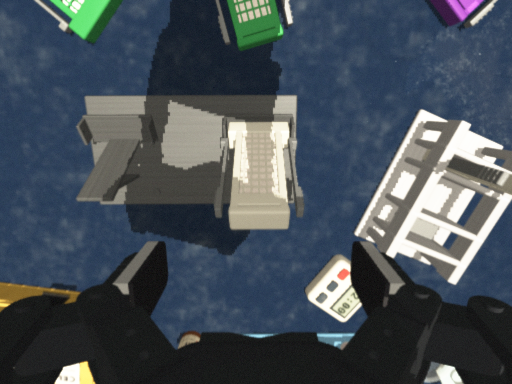

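```bash
python3 cas.py w18 0.020 230 170 290 230
```

```text
w18 tilt 0.502 yaw 2.84 c [ 0.5566 -0.0545  0.109 ] rms 0.00118 2487
-70 308 y ext [-0.0295  0.0203]
-60 311 y ext [-0.0282  0.0206]
-50 342 y ext [-0.021  0.02 ]
-40 422 y ext [-0.0204  0.0202]
-30 419 y ext [-0.0205  0.0204]
-20 453 y ext [-0.0206  0.0205]
-10 452 y ext [-0.0204  0.0204]
0 529 y ext [-0.0205  0.0204]
10 749 y ext [-0.0211  0.021 ]
20 15 y ext [-0.0174  0.017 ]
z ext -0.0999 0.0205
c in tool [ 0.0077 -0.      0.0828] ez in tool [-0.475 -0.    -0.88 ]
foot (mid y of c) by top [ 0.5185 -0.056   0.0187] by bottom [ 0.5174 -0.0561  0.0167]
```

```bash
python3 -m crank '[[0,0,0.04,0,1],[0,0,0.07,0,1],[0,0,0.09,0,1],[0,0,0.105,0,1],[0,0,0.113,0,1],[0,0,0.113,0,1],[0,0,0.113,0,1]]'; python3 snap.py wrist w19
```

```text
time_s: 15.3
tool_pos: [0.5674, -0.0542, 0.0832]
ee_rot: [[-0.999, -0.047, 0.002], [-0.047, 0.999, -0.0], [-0.002, -0.0, -1.0]]
ft_force: [-0.3, -0.6, -0.1]
opening: 0.0853
15.35 [ 0.5674 -0.0542  0.0833] [ 0.6 -0.3 -0.3] 0.0853
```

View pics/w19.png

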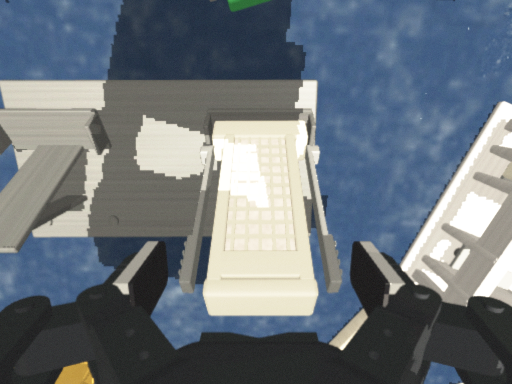

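```bash
python3 -m crank '[[0,0,0.0025,0,-1],[0,0,0.0025,0,-1],[0,0,0.0025,0,-1],[0,0,0.0025,0,-1],[0,0,0.0025,0,-1],[0,0,0.0025,0,-1]]'; python3 -m crank '[[-0.005,0,-0.012,0,-1],[-0.012,0,-0.024,0,-1],[-0.02,0,-0.038,0,-1],[-0.026,0,-0.05,0,-1],[-0.026,0,-0.05,0,-1]]'; python3 snap.py wrist w20;python3 cas.py w20 0.020
```

```text
time_s: 15.95
tool_pos: [0.5682, -0.0539, 0.0827]
ee_rot: [[-0.999, -0.047, 0.005], [-0.047, 0.999, -0.0], [-0.005, -0.001, -1.0]]
ft_force: [-1.2, 2.8, 16.8]
opening: 0.0434
time_s: 16.45
tool_pos: [0.594, -0.0531, 0.1312]
ee_rot: [[-0.999, -0.047, 0.004], [-0.047, 0.999, -0.001], [-0.004, -0.001, -1.0]]
ft_force: [-0.5, -0.7, -1.7]
opening: 0.0439
16.5 [ 0.5928 -0.053   0.13  ] [-0.5 -0.2 -1.4] 0.0438
w20 tilt 0.488 yaw 2.89 c [ 0.5736 -0.0544  0.1395] rms 0.00094 5769
-70 395 y ext [-0.0283  0.0287]
-60 732 y ext [-0.0275  0.0274]
-50 752 y ext [-0.0227  0.0226]
-40 816 y ext [-0.0226  0.0227]
-30 1021 y ext [-0.0209  0.0207]
-20 1278 y ext [-0.0206  0.0207]
-10 1391 y ext [-0.0205  0.0204]
0 1581 y ext [-0.0204  0.0204]
10 1990 y ext [-0.0273  0.027 ]
20 2545 y ext [-0.0336  0.0336]
30 3202 y ext [-0.0231  0.0231]
40 12 y ext [-0.019   0.0194]
50 284 y ext [-0.0399  0.0399]
z ext -0.0765 0.0403
c in tool [ 0.0193 -0.0006 -0.0096] ez in tool [-0.47  -0.    -0.883]
foot (mid y of c) by top [ 0.546  -0.0557  0.0662] by bottom [ 0.5466 -0.0557  0.0672]
```

View pics/w20.png

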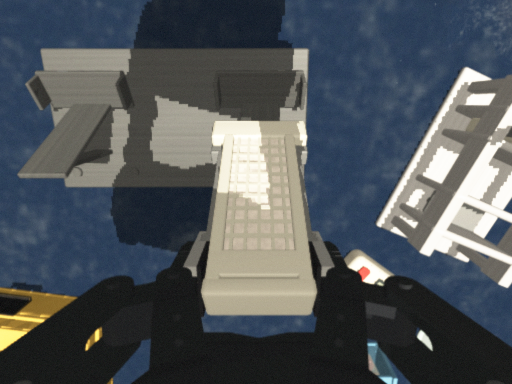

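```bash
python3 -m crank '[[0,0,-0.04,0,-1],[0,0.01,-0.085,0,-1],[-0.005,0.04,-0.085,4,-1],[-0.01,0.07,-0.085,8,-1],[-0.015,0.1,-0.085,12,-1],[-0.02,0.13,-0.085,16,-1],[-0.026,0.155,-0.085,20,-1],[-0.026,0.169,-0.085,22.75,-1],[-0.026,0.169,-0.085,22.75,-1],[-0.026,0.169,-0.085,22.75,-1]]'
python3 snap.py wrist w21;python3 rel.py w21; python3 cas.py w21 0.020
```

```text
time_s: 17.5
tool_pos: [0.61, 0.1167, 0.2136]
ee_rot: [[-0.94, 0.342, -0.002], [0.342, 0.94, -0.001], [0.001, -0.001, -1.0]]
ft_force: [0.2, 0.1, -1.2]
opening: 0.0436
17.55 [0.6102 0.1162 0.2139] [-0.1 -0.3 -1.7] 0.0436
n 1736 z 0.0619
bar -1 373 slope 0.0092 mid -34.28 edges [-39. -21.]
bar 1 375 slope -0.0067 mid 34.37 edges [20.9 39.4]
div -44.5 369 -43.7 [-46.4 -41.1]
div -23.5 259 -21.73 [-23.6 -19.9]
tcp in rack mm [38.46 -0.8 ] tool yaw rel rack deg -0.08
w21 tilt 0.492 yaw -19.89 c [0.5908 0.1232 0.222 ] rms 0.00095 5767
-70 392 y ext [-0.0284  0.0286]
-60 723 y ext [-0.0271  0.0276]
-50 732 y ext [-0.0231  0.0228]
-40 841 y ext [-0.0222  0.0227]
-30 1016 y ext [-0.0209  0.0211]
-20 1261 y ext [-0.0205  0.0207]
-10 1384 y ext [-0.0204  0.0205]
0 1596 y ext [-0.0205  0.0204]
10 1981 y ext [-0.027  0.027]
20 2568 y ext [-0.0336  0.0336]
30 3192 y ext [-0.0232  0.0231]
40 16 y ext [-0.0095  0.0189]
50 293 y ext [-0.0399  0.0398]
z ext -0.1 0.0406
c in tool [ 0.0206 -0.0001 -0.0081] ez in tool [-0.472  0.    -0.882]
foot (mid y of c) by top [0.5647 0.1327 0.1491] by bottom [0.5546 0.1364 0.1291]
```

View pics/w21.png

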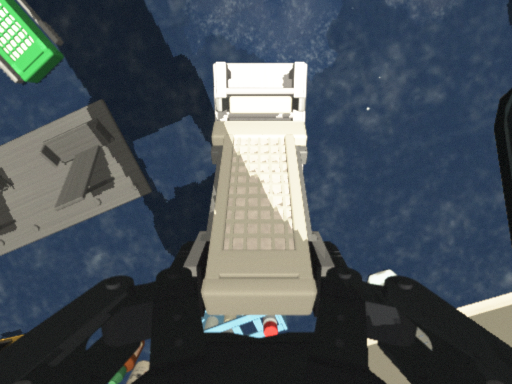

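```bash
python3 -m crank '[[-0.0017,0.0007,0.03,0,-1],[-0.0017,0.0007,0.06,0,-1],[-0.0017,0.0007,0.07,0,-1],[-0.0017,0.0007,0.08,0,-1],[-0.0017,0.0007,0.088,0,-1],[-0.0017,0.0007,0.096,0,-1],[-0.0017,0.0007,0.102,0,-1],[-0.0017,0.0007,0.102,0,-1]]'
python3 snap.py wrist w22;python3 rel.py w22; python3 cas.py w22 0.020 |tail -3
```

```text
time_s: 18.35
tool_pos: [0.6125, 0.1171, 0.1121]
ee_rot: [[-0.939, 0.343, 0.0], [0.343, 0.939, -0.0], [-0.0, -0.0, -1.0]]
ft_force: [0.2, -0.7, -2.0]
opening: 0.0439
18.4 [0.6126 0.1172 0.1126] [-0.1  0.6 -0.9] 0.0433
n 7164 z 0.062
bar -1 1992 slope -0.0042 mid -34.96 edges [-39.  -21.5]
bar 1 1952 slope 0.0068 mid 35.02 edges [21.5 39.3]
div -44.5 654 -44.04 [-46.1 -42. ]
div -23.5 493 -21.28 [-23.2 -19.6]
tcp in rack mm [40.46  0.91] tool yaw rel rack deg -0.12
z ext -0.0788 0.0406
c in tool [ 0.0203 -0.0005 -0.0077] ez in tool [-0.469 -0.    -0.883]
foot (mid y of c) by top [0.5676 0.1331 0.0472] by bottom [0.567  0.1333 0.046 ]
```

```bash
python3 -m crank '[[0.004,0,0,0,-1],[0.009,0,-0.0015,0,-1],[0.014,0,-0.003,0,-1],[0.019,0,-0.005,0,-1],[0.024,0,-0.0065,0,-1],[0.029,0,-0.0075,0,-1],[0.034,0,-0.0085,0,-1],[0.039,0,-0.009,0,-1],[0.042,0,-0.009,0,-1],[0.042,0,-0.009,0,-1]]'
python3 snap.py wrist w23;python3 rel.py w23; python3 tilt.py w23 235 190 285 250;python3 tilt.py w23 235 210 285 250
```

```text
time_s: 19.4
tool_pos: [0.5752, 0.1315, 0.1238]
ee_rot: [[-0.939, 0.343, 0.008], [0.343, 0.939, -0.0], [-0.007, 0.002, -1.0]]
ft_force: [5.3, -2.4, 1.9]
opening: 0.0433
19.45 [0.5753 0.1314 0.1237] [ 4.8 -1.7  2.5] 0.0431
n 3570 z 0.062
bar -1 1068 slope -0.0023 mid -35.01 edges [-39.  -22.1]
bar 1 1037 slope 0.0083 mid 35.24 edges [21.6 39.2]
div -44.5 689 -43.6 [-46.3 -39.1]
tcp in rack mm [0.52 1.61] tool yaw rel rack deg -0.11
w23 tilt -0.016 yaw 69.87 c [0.5616 0.1365 0.1229] rms 0.00717 2988
w23 tilt 0.107 yaw -19.92 c [0.5658 0.135  0.1245] rms 0.00073 1991
```

View pics/w23.png

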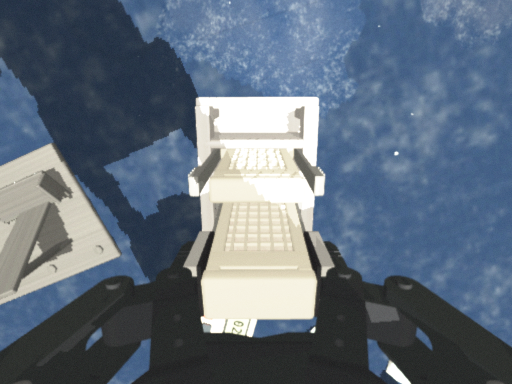

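```bash
python3 -m crank '[[0.003,-0.0005,-0.0003,0,-1],[0.006,-0.001,-0.0005,0,-1],[0.0085,-0.001,-0.0005,0,-1],[0.0105,-0.001,-0.0005,0,-1],[0.0105,-0.001,-0.0005,0,-1]]'
python3 snap.py wrist w24;python3 rel.py w24|tail -1; python3 tilt.py w24 235 215 285 255;python3 tilt.py w24 235 210 285 250
```

```text
time_s: 19.95
tool_pos: [0.565, 0.1342, 0.124]
ee_rot: [[-0.939, 0.343, 0.007], [0.343, 0.939, 0.0], [-0.007, 0.002, -1.0]]
ft_force: [5.5, -0.9, 2.0]
opening: 0.0433
20.0 [0.5651 0.1342 0.124 ] [ 5.4 -0.7  1.8] 0.0437
tcp in rack mm [-10.04   0.72] tool yaw rel rack deg -0.12
w24 tilt -0.027 yaw -19.88 c [0.5582 0.1369 0.1298] rms 0.0008 1568
w24 tilt -0.447 yaw -19.4 c [0.5545 0.1381 0.1286] rms 0.00531 1995
```

View pics/w24.png

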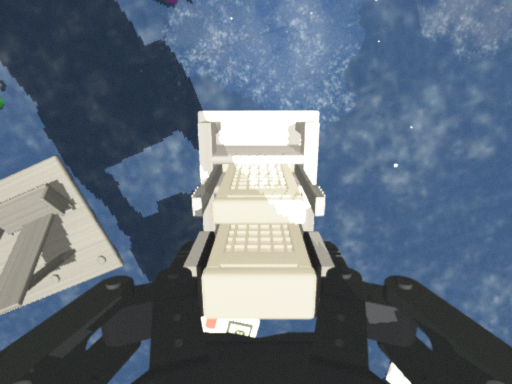

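```bash
python3 -m crank '[[0,0,-0.015,0,-1],[0,0,-0.03,0,-1],[0,0,-0.042,0,-1],[-0.01,0,-0.042,-0.2,-1],[-0.025,0,-0.042,-0.2,-1],[-0.04,0,-0.042,-0.2,-1],[-0.0445,0,-0.042,-0.2,-1],[-0.0445,0,-0.042,-0.2,-1],[-0.0445,0,-0.042,-0.2,-1]]'
python3 snap.py wrist w25;python3 rel.py w25;  python3 cas.py w25 0.020 235 222 285 255; python3 tilt.py w25 235 228 285 262
```

```text
time_s: 20.9
tool_pos: [0.6039, 0.1191, 0.1635]
ee_rot: [[-0.94, 0.34, -0.001], [0.34, 0.94, 0.0], [0.001, -0.0, -1.0]]
ft_force: [-0.9, 0.1, -1.0]
opening: 0.0435
20.95 [0.6039 0.1192 0.1637] [-0.4 -0.9 -1.5] 0.0431
n 4336 z 0.0619
bar -1 1199 slope -0.0115 mid -35.13 edges [-39.1 -21.5]
bar 1 1248 slope 0.0113 mid 35.09 edges [21.6 39.3]
div -44.5 508 -43.36 [-45.9 -40.8]
div -23.5 62 -19.95 [-20.  -19.9]
div 19.5 425 19.84 [17.4 22.5]
tcp in rack mm [31.53 -0.16] tool yaw rel rack deg 0.08
w25 tilt -0.014 yaw -19.72 c [0.597  0.1217 0.1687] rms 0.00081 1639
-70 301 y ext [-0.0292  0.028 ]
-60 255 y ext [-0.0279  0.0274]
-50 328 y ext [-0.0236  0.0228]
-40 460 y ext [-0.023   0.0212]
-30 452 y ext [-0.0207  0.0197]
-20 520 y ext [-0.0208  0.0198]
-10 707 y ext [-0.0212  0.0205]
0 1159 y ext [-0.0343  0.0332]
10 1038 y ext [-0.0354  0.0344]
20 1570 y ext [-0.0351  0.034 ]
30 2003 y ext [-0.0261  0.0372]
40 476 y ext [-0.0399  0.0399]
50 176 y ext [-0.0398  0.0398]
z ext -0.0659 0.0844
c in tool [ 0.0074 -0.     -0.005 ] ez in tool [ 0.015 -0.    -1.   ]
foot (mid y of c) by top [0.6068 0.1181 0.1352] by bottom [0.6072 0.118  0.1029]
w25 tilt -0.046 yaw -19.75 c [0.5967 0.1217 0.1762] rms 0.00066 1601
```

View pics/w25.png

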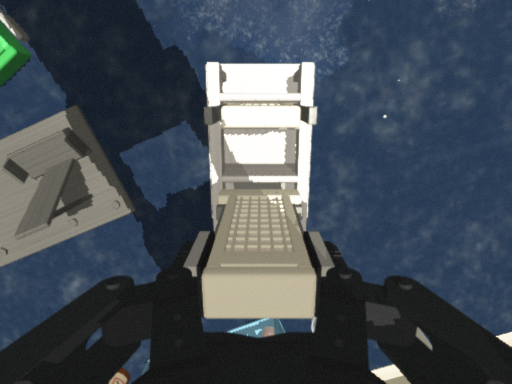

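```bash
for b in "235 200 285 255" "228 200 290 260" "240 205 280 240" "215 262 300 268"; do python3 tilt.py w25 $b; done; python3 - <<'E'
import numpy as np
from h import *
z=np.load('pics/w25.npz');v,u=np.mgrid[0:384,0:512]; P=unproj(z,u,v,z['d']).reshape(384,512,3)
L=np.array([0.9400,-0.3411]); C0=np.array([.5743,.1301])
for col in (222,258,294):
  print(col,[(r,((P[r,col,:2]-C0)@L*1000).round(1),(P[r,col,2]*1000).round(1)) for r in range(192,312,6)])
E
```

```text
w25 tilt 0.009 yaw -19.69 c [0.5968 0.1218 0.1532] rms 0.00078 2723
w25 tilt 0.005 yaw -19.87 c [0.5965 0.1214 0.1567] rms 0.00088 3695
w25 tilt 0.01 yaw -19.79 c [0.5969 0.1218 0.1476] rms 0.00067 1394
w25 tilt -0.076 yaw -19.93 c [0.5959 0.1209 0.1965] rms 0.00037 507
222 [(192, np.float64(22.0), np.float64(96.1)), (198, np.float64(23.9), np.float64(104.4)), (204, np.float64(26.8), np.float64(108.7)), (210, np.float64(26.8), np.float64(121.0)), (216, np.float64(22.9), np.float64(142.7)), (222, np.float64(22.9), np.float64(151.9)), (228, np.float64(22.8), np.float64(160.4)), (234, np.float64(22.8), np.float64(168.0)), (240, np.float64(22.8), np.float64(174.9)), (246, np.float64(23.0), np.float64(180.8)), (252, np.float64(23.0), np.float64(186.5)), (258, np.float64(22.7), np.float64(192.4)), (264, np.float64(24.0), np.float64(195.0)), (270, np.float64(23.6), np.float64(200.4)), (276, np.float64(24.0), np.float64(204.1)), (282, np.float64(27.3), np.float64(202.8)), (288, np.float64(28.4), np.float64(205.0)), (294, np.float64(32.1), np.float64(203.4)), (300, np.float64(34.4), np.float6
[... 1122 characters left out ...]
6, np.float64(22.0), np.float64(144.8)), (222, np.float64(22.0), np.float64(154.1)), (228, np.float64(22.7), np.float64(160.6)), (234, np.float64(22.9), np.float64(167.6)), (240, np.float64(22.4), np.float64(175.7)), (246, np.float64(22.7), np.float64(181.2)), (252, np.float64(23.4), np.float64(185.8)), (258, np.float64(23.1), np.float64(191.6)), (264, np.float64(23.0), np.float64(196.7)), (270, np.float64(23.6), np.float64(200.4)), (276, np.float64(24.1), np.float64(203.8)), (282, np.float64(26.8), np.float64(203.5)), (288, np.float64(28.8), np.float64(204.3)), (294, np.float64(31.3), np.float64(204.5)), (300, np.float64(34.4), np.float64(203.8)), (306, np.float64(36.3), np.float64(204.8))]
```

```bash
python3 -m crank '[[-0.0026,0.0004,0.005,0,-1],[-0.0026,0.0004,0.014,0,-1],[-0.0026,0.0004,0.02,0,-1],[-0.0026,0.0004,0.024,0,-1],[-0.0026,0.0004,0.028,0,-1],[-0.0026,0.0004,0.032,0,-1],[-0.0026,0.0004,0.032,0,-1]]'
python3 snap.py wrist w26;python3 rel.py w26; python3 tilt.py w26 235 205 285 255
```

```text
time_s: 21.65
tool_pos: [0.6068, 0.1184, 0.1314]
ee_rot: [[-0.94, 0.34, -0.001], [0.34, 0.94, -0.0], [0.001, -0.0, -1.0]]
ft_force: [-0.5, 0.0, -1.8]
opening: 0.0436
21.7 [0.607  0.1185 0.1318] [ 0.7 -0.1 -1.3] 0.0436
n 6323 z 0.0619
bar -1 1735 slope -0.002 mid -34.79 edges [-39.  -21.5]
bar 1 1717 slope 0.0009 mid 34.8 edges [21.4 39.3]
div -44.5 729 -43.41 [-46.3 -40.6]
div -23.5 141 -20.34 [-20.8 -19.9]
div 19.5 792 21.18 [17.5 24.8]
tcp in rack mm [34.7   0.24] tool yaw rel rack deg 0.07
w26 tilt 0.004 yaw -19.65 c [0.5997 0.1211 0.1249] rms 0.00077 2478
```

Foot 8 mm inside, no contact force. Continue down.

```bash
python3 -m crank '[[0,0,0.008,0,-1],[0,0,0.016,0,-1],[0,0,0.022,0,-1],[0,0,0.028,0,-1],[0,0,0.031,0,-1],[0,0,0.031,0,-1]]'; python3 -m crank '[[0,0,0.004,0,-1],[0,0,0.007,0,-1],[0,0,0.010,0,-1],[0,0,0.013,0,-1],[0,0,0.013,0,-1]]'
```

```text
time_s: 22.3
tool_pos: [0.6068, 0.1185, 0.1004]
ee_rot: [[-0.94, 0.34, -0.001], [0.34, 0.94, 0.0], [0.001, -0.0, -1.0]]
ft_force: [-0.2, 1.0, -1.6]
opening: 0.0433
time_s: 22.8
tool_pos: [0.6076, 0.1186, 0.0886]
ee_rot: [[-0.94, 0.34, 0.002], [0.34, 0.94, 0.0], [-0.001, 0.001, -1.0]]
ft_force: [-0.7, 0.4, 6.6]
opening: 0.0436
```

```bash
python3 -m crank '[[0,0,0.002,0,-1],[0,0,0.004,0,-1],[0,0,0.005,0,-1],[0,0,0.005,0,-1]]';python3 snap.py wrist w27;python3 top.py w27 34|head -1;
```

```text
time_s: 23.2
tool_pos: [0.6089, 0.1183, 0.0871]
ee_rot: [[-0.941, 0.34, 0.006], [0.34, 0.941, -0.0], [-0.006, 0.002, -1.0]]
ft_force: [-4.4, -1.7, 23.5]
opening: 0.0436
23.25 [0.6089 0.1183 0.0871] [-4.2 -2.  22.2] 0.0438
top z [0.1266 0.1279 0.1289] a [23.9 35.2 46.8] b [-23.1  23.4] 6259
```

```bash
python3 -m crank '[[0,0,0,0,1],[0,0,0,0,1],[0,0,0,0,1],[0,0,0,0,1],[0,0,0,0,1]]'; python3 -m crank '[[0,0,-0.02,0,1],[0,0,-0.05,0,1],[0.02,0,-0.1,0,1],[0.05,0,-0.15,0,1],[0.08,0,-0.19,0,1],[0.08,0,-0.19,0,1],[0.08,0,-0.19,0,1],[0.08,0,-0.19,0,1]]'; python3 snap.py wrist w28; python3 top.py w28 34;python3 top.py w28 -34; python3 rel.py w28; python3 -c "
import cv2;p=cv2.imread('pics/w28.png');cv2.imwrite('pics/w28z.png',cv2.resize(p[110:310,180:340],None,fx=3.5,fy=3,interpolation=cv2.INTER_CUBIC))"
```

```text
time_s: 23.75
tool_pos: [0.6069, 0.1185, 0.0825]
ee_rot: [[-0.94, 0.34, -0.001], [0.34, 0.94, 0.0], [0.001, -0.0, -1.0]]
ft_force: [0.4, -0.2, -0.5]
opening: 0.0857
time_s: 24.55
tool_pos: [0.5318, 0.1454, 0.2716]
ee_rot: [[-0.94, 0.34, -0.002], [0.34, 0.94, -0.0], [0.002, -0.001, -1.0]]
ft_force: [-0.5, -0.4, 0.2]
opening: 0.0855
24.6 [0.5318 0.1453 0.2709] [0.5 0.4 0.1] 0.0857
top z [0.1295 0.1319 0.1328] a [26.4 34.6 45.4] b [-20.4  21.1] 852
button 0.1 -1 13 [-32.4 -27.6]
button 0.1 1 18 [27.5 31.8]
button 0.108 -1 27 [-32.4 -27.4]
button 0.108 1 20 [27.5 32.7]
button 0.116 -1 28 [-32.8 -27.4]
button 0.116 1 26 [27.5 32.9]
top z [0.1302 0.1318 0.1328] a [-37.5 -32.4 -26.1] b [-20.3  20.9] 603
button 0.1 -1 16 [-29.9 -27.3]
button 0.1 1 7 [27.7 31.7]
button 0.108 -1 13 [-32.2 -27.5]
button 0.108 1 22 [27.5 32.3]
button 0.116 -1 23 [-33.  -27.3]
button 0.116 1 18 [27.7 32.6]
n 2045 z 0.0619
bar -1 504 slope -0.0019 mid -34.82 edges [-39.1 -22. ]
bar 1 495 slope 0.0014 mid 34.84 edges [21.2 39.3]
div -44.5 263 -43.57 [-46.6 -39.1]
div 19.5 200 19.71 [17.1 22.6]
tcp in rack mm [-45.1   -0.25] tool yaw rel rack deg 0.05
```

View pics/w28z.png

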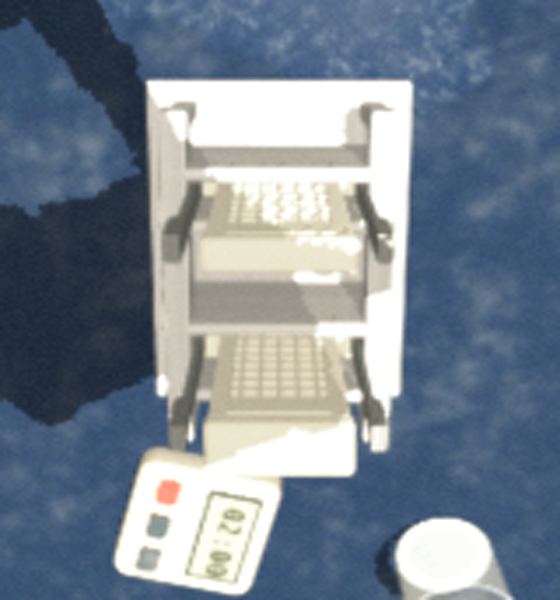

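```bash
python3 snap.py scene s28; python3 snap.py top t28; python3 - <<'E'
import cv2,numpy as np
s=cv2.imread('pics/s28.png')[130:240,190:350]; cv2.imwrite('pics/s28z.png',cv2.resize(s,None,fx=5,fy=5,interpolation=cv2.INTER_CUBIC))
a=cv2.imread('pics/top0.png')[110:215,155:390];b=cv2.imread('pics/t28.png')[110:215,155:390]
cv2.imwrite('pics/tcmp.png',cv2.resize(np.vstack([a,b]),None,fx=2.8,fy=2.8))
E
```

```text
24.65 [0.5318 0.1452 0.2707] [ 0.5 -0.5 -1.5] 0.0855
24.7 [0.5319 0.1452 0.2708] [-0.3 -0.5  0.1] 0.0856
```

View pics/s28z.png

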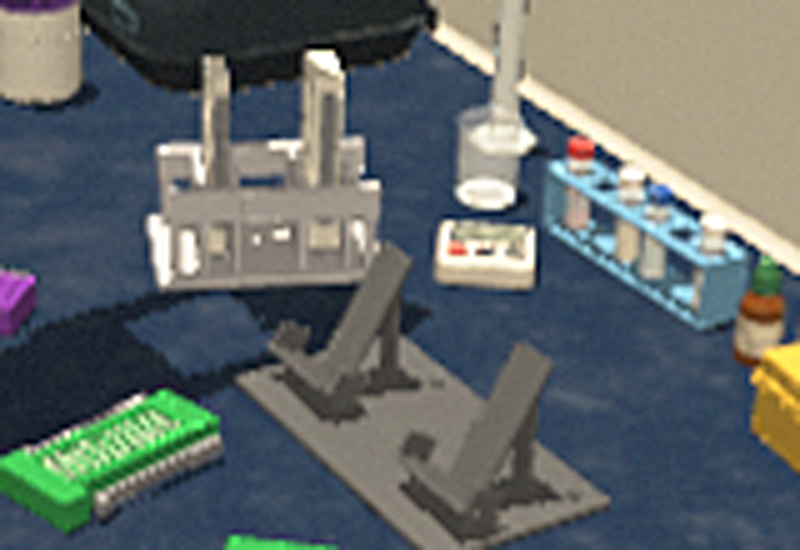

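View pics/tcmp.png

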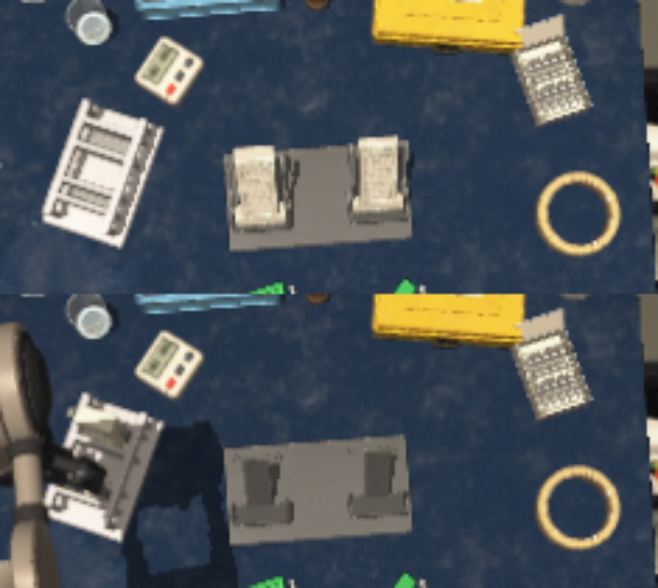

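```bash
python3 -c "
from rig import close_job
print(close_job())"
```

```text
the job is handed in; nothing more can be done
None
```

I put both white cassettes in the rack, the thin one in the narrow slot and the thick one in the wide slot, and handed the job in at about 24.7 s. The robot reports no verdict.

I pinched each cassette by its buttons and levered it upright against a rack divider. I then pressed it down until the floor stopped it, at about 30 N for the thin one and 23 N for the thick one, and let go.

**Last checks, from the wrist, scene and top pictures:**
- **Height:** both cassette tops are about 132 mm above the worktop, so each foot is about 4 mm above its pressed floor. That is the latched height.
- **Catches:** both buttons on each cassette measure about 32 to 33 mm from the middle, which means they are out. I could not see the catch nubs under the bars; that they hold is inferred from the height and the buttons.
- **Position:** both cassettes look upright, and each is centred to within about 1 mm across and along its slot.
- **Other objects:** the timer and the roll of tape look unmoved, and the gripper is clear of everything.

**What did not go to plan:**
- **Pivot in the stand:** I first tried to pivot the thin cassette upright in the stand, but its foot slipped over the stand's front lip partway. I finished it at the rack and did all of the thick cassette's pivot there.
- **Gripper reading:** the opening read about 43 mm during both pinches, not the 53 mm expected. The pictures of the thin pinch showed its catches drawn in, and both cassettes held, so I carried on.
- **Divider positions:** different views put the dividers up to about 1 mm apart. I relied on the divider contact and slid each cassette in without resistance.

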